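Scoop the big ball knobs out of the mixed tray and send them on

TASK

Use the slotted scoop to lift every big red ball knob out of the blue tray and tip it into the metal dish, letting the small black knobs fall through the slots so that they all stay in the tray; do not touch knobs in the tray with the fingers (one that has strayed outside may be picked up by hand). When all the big ones are in the dish, slide the dish, without lifting it, squarely onto the green mat. Leave the scoop standing upright in the tray again, and leave the ink jars and the squeegee alone.

Things in the scene. Friction and masses are not known exactly. Their poses are not given: they have to be found in the camera images.
- tray: Blue fixed tray, 242 (x) by 142 (y) mm, rim 28 mm up (+x end 53). Origin on the bench; x along it to the robot's left, y towards the robot. Inner floor 3 mm up, flat from x = -95 to +108 and y = -53 to +53 mm; walls lean outward from there (30 degrees, +x end 15). At first the scoop stands at the -x end, tines to +x, the knobs beyond. Push the scoop along x to the +x end to get under a knob.
- scoop_grip (a point): Loose slotted scoop, steel, 250 g: the centre of its upright orange grip, 22 (x) by 40 (y) by 60 mm tall, 125 mm above the tines' undersides. x points to the tine tips, z up. Grip it from above across the 22 mm (fingers closing along x), so that pushing does not pitch it. Back plate 17 mm behind (-x), 62 mm tall, 89 wide (68 below 16 mm), with cheeks 18 mm long at both sides, 16 to 52 mm up.
- scoop_tips (a point): Tine tips of the scoop, middle, at the tines' undersides: 41.5 mm ahead of and 125 mm below the grip's centre. Three round tines, 5 mm thick, 58 mm long, at y = -31, 0, 31 mm leave two slots 26 mm wide. It holds one big knob, which sinks 3 mm into a slot and rolls along it: raise the tips 15 to 20 degrees to carry, lower them 30 to 45 to pour.
- dish: Open metal dish, loose, about 0.4 kg, 138 (x) by 122 (y) by 48 mm, walls and floor 4 mm. Origin at the centre of its underside, z up; x points to the robot's left, towards the mat. Starts between tray and mat.
- dish_lug (a point): Grip point of the dish, the centre of a black block on its -x wall: 30 mm (x) by 36 mm (y) by 42 mm tall from the bench; this point is at (-85, 30, 21) mm in the dish's frame. Grip it from above across its 36 mm (fingers closing along the dish's y). Axes as the dish's.
- green_mat: Green mat with a yellow border, 144 (x) by 128 (y) mm, flat on the bench (no step), fixed; origin at its centre. The dish belongs on its centre with the same x and y directions.
- big_knob_1: Big red ball knob, a 50 mm ball of 60 g with a small brass insert, slippery, rolls; origin at the ball's centre. Absent in some runs.
- big_knob_2: Big red ball knob, a 50 mm ball of 60 g with a small brass insert, slippery, rolls; origin at the ball's centre. Absent in some runs.
- big_knob_3: Big red ball knob, a 50 mm ball of 60 g with a small brass insert, slippery, rolls; origin at the ball's centre. Absent in some runs.
- big_knob_4: Big red ball knob, a 50 mm ball of 60 g with a small brass insert, slippery, rolls; origin at the ball's centre. Absent in some runs.
- small_knob_1: Small black ball knob, a 20 mm ball of 12 g with a small brass insert, slippery, rolls; origin at the ball's centre. Passes through the scoop's slots. Absent in some runs.
- small_knob_2: Small black ball knob, a 20 mm ball of 12 g with a small brass insert, slippery, rolls; origin at the ball's centre. Passes through the scoop's slots. Absent in some runs.
- small_knob_3: Small black ball knob, a 20 mm ball of 12 g with a small brass insert, slippery, rolls; origin at the ball's centre. Passes through the scoop's slots. Absent in some runs.
- small_knob_4: Small black ball knob, a 20 mm ball of 12 g with a small brass insert, slippery, rolls; origin at the ball's centre. Passes through the scoop's slots. Absent in some runs.
- ink_red: Ink jar with red lid, 50 mm wide, 55 mm tall; bystander, origin under its centre.
- ink_cyan: Ink jar with blue lid, 50 mm wide, 55 mm tall; bystander, origin under its centre.
- squeegee: Wood and amber squeegee, 79 by 150 by 24 mm; bystander, origin under its centre.
There are look-alikes about, which are no part of the job. What is shaped like the big_knob_2 but brown is not meant.

How it is judged (in metres and radians):
On the way, in this order (a step that is already met when the one before it is completed fails the run):
1. a big knob has been lifted out of the tray riding on the scoop ((((x of big_knob_1 in the frame of scoop_grip between -0.03 and 0.05 m and y of big_knob_1 in the frame of scoop_grip between -0.05 and 0.05 m and z of big_knob_1 in the frame of scoop_grip between -0.12 and -0.07 m) and height (world z) of big_knob_1 above 0.075 m) or ((x of big_knob_2 in the frame of scoop_grip between -0.03 and 0.05 m and y of big_knob_2 in the frame of scoop_grip between -0.05 and 0.05 m and z of big_knob_2 in the frame of scoop_grip between -0.12 and -0.07 m) and height (world z) of big_knob_2 above 0.075 m) or ((x of big_knob_3 in the frame of scoop_grip between -0.03 and 0.05 m and y of big_knob_3 in the frame of scoop_grip between -0.05 and 0.05 m and z of big_knob_3 in the frame of scoop_grip between -0.12 and -0.07 m) and height (world z) of big_knob_3 above 0.075 m) or ((x of big_knob_4 in the frame of scoop_grip between -0.03 and 0.05 m and y of big_knob_4 in the frame of scoop_grip between -0.05 and 0.05 m and z of big_knob_4 in the frame of scoop_grip between -0.12 and -0.07 m) and height (world z) of big_knob_4 above 0.075 m))), for 0.2 s.
2. all the big knobs lie in the dish, before it is slid to the mat (x of big_knob_1 in the frame of dish between -0.066 and 0.066 m and y of big_knob_1 in the frame of dish between -0.058 and 0.058 m and z of big_knob_1 in the frame of dish between 0.015 and 0.085 m and x of big_knob_2 in the frame of dish between -0.066 and 0.066 m and y of big_knob_2 in the frame of dish between -0.058 and 0.058 m and z of big_knob_2 in the frame of dish between 0.015 and 0.085 m and x of big_knob_3 in the frame of dish between -0.066 and 0.066 m and y of big_knob_3 in the frame of dish between -0.058 and 0.058 m and z of big_knob_3 in the frame of dish between 0.015 and 0.085 m and x of big_knob_4 in the frame of dish between -0.066 and 0.066 m and y of big_knob_4 in the frame of dish between -0.058 and 0.058 m and z of big_knob_4 in the frame of dish between 0.015 and 0.085 m and horizontal distance between dish and green_mat above 0.035 m), for 0.3 s.
At the end, for the whole second after the job is handed in: All big knobs rest in the dish and all small ones in the tray; the dish lies flat with its centre within 12 mm of the mat's and turned less than 8 degrees from it; the scoop stands in the tray within 17 degrees of upright (x of big_knob_1 in the frame of dish between -0.066 and 0.066 m and y of big_knob_1 in the frame of dish between -0.058 and 0.058 m and z of big_knob_1 in the frame of dish between 0.015 and 0.085 m and x of big_knob_2 in the frame of dish between -0.066 and 0.066 m and y of big_knob_2 in the frame of dish between -0.058 and 0.058 m and z of big_knob_2 in the frame of dish between 0.015 and 0.085 m and x of big_knob_3 in the frame of dish between -0.066 and 0.066 m and y of big_knob_3 in the frame of dish between -0.058 and 0.058 m and z of big_knob_3 in the frame of dish between 0.015 and 0.085 m and x of big_knob_4 in the frame of dish between -0.066 and 0.066 m and y of big_knob_4 in the frame of dish between -0.058 and 0.058 m and z of big_knob_4 in the frame of dish between 0.015 and 0.085 m and x of small_knob_1 in the frame of tray between -0.12 and 0.125 m and y of small_knob_1 in the frame of tray between -0.072 and 0.072 m and z of small_knob_1 in the frame of tray between 0 and 0.045 m and x of small_knob_2 in the frame of tray between -0.12 and 0.125 m and y of small_knob_2 in the frame of tray between -0.072 and 0.072 m and z of small_knob_2 in the frame of tray between 0 and 0.045 m and x of small_knob_3 in the frame of tray between -0.12 and 0.125 m and y of small_knob_3 in the frame of tray between -0.072 and 0.072 m and z of small_knob_3 in the frame of tray between 0 and 0.045 m and x of small_knob_4 in the frame of tray between -0.12 and 0.125 m and y of small_knob_4 in the frame of tray between -0.072 and 0.072 m and z of small_knob_4 in the frame of tray between 0 and 0.045 m and linear speed of each of big_knob_1, big_knob_2, big_knob_3, big_knob_4 below 0.03 m/s and horizontal distance between dish and green_mat below 0.012 m and angle between the x axis of dish and the x axis of green_mat, either way round below 0.14 rad and height (world z) of dish below 0.006 m and linear speed of dish below 0.01 m/s and x of scoop_grip in the frame of tray between -0.125 and 0.1 m and y of scoop_grip in the frame of tray between -0.05 and 0.05 m and z of scoop_grip in the frame of tray between 0.1 and 0.16 m and angle between scoop_grip's own z axis and vertical below 0.3 rad); the robot touches nothing.
It fails at once if a knob in the tray touched by the fingers ((contact force between the fingers and big_knob_1 above 0.5 N and (x of big_knob_1 in the frame of tray between -0.12 and 0.125 m and y of big_knob_1 in the frame of tray between -0.072 and 0.072 m and z of big_knob_1 in the frame of tray between 0 and 0.045 m)) or (contact force between the fingers and big_knob_2 above 0.5 N and (x of big_knob_2 in the frame of tray between -0.12 and 0.125 m and y of big_knob_2 in the frame of tray between -0.072 and 0.072 m and z of big_knob_2 in the frame of tray between 0 and 0.045 m)) or (contact force between the fingers and big_knob_3 above 0.5 N and (x of big_knob_3 in the frame of tray between -0.12 and 0.125 m and y of big_knob_3 in the frame of tray between -0.072 and 0.072 m and z of big_knob_3 in the frame of tray between 0 and 0.045 m)) or (contact force between the fingers and big_knob_4 above 0.5 N and (x of big_knob_4 in the frame of tray between -0.12 and 0.125 m and y of big_knob_4 in the frame of tray between -0.072 and 0.072 m and z of big_knob_4 in the frame of tray between 0 and 0.045 m)) or (contact force between the fingers and small_knob_1 above 0.5 N and (x of small_knob_1 in the frame of tray between -0.12 and 0.125 m and y of small_knob_1 in the frame of tray between -0.072 and 0.072 m and z of small_knob_1 in the frame of tray between 0 and 0.045 m)) or (contact force between the fingers and small_knob_2 above 0.5 N and (x of small_knob_2 in the frame of tray between -0.12 and 0.125 m and y of small_knob_2 in the frame of tray between -0.072 and 0.072 m and z of small_knob_2 in the frame of tray between 0 and 0.045 m)) or (contact force between the fingers and small_knob_3 above 0.5 N and (x of small_knob_3 in the frame of tray between -0.12 and 0.125 m and y of small_knob_3 in the frame of tray between -0.072 and 0.072 m and z of small_knob_3 in the frame of tray between 0 and 0.045 m)) or (contact force between the fingers and small_knob_4 above 0.5 N and (x of small_knob_4 in the frame of tray between -0.12 and 0.125 m and y of small_knob_4 in the frame of tray between -0.072 and 0.072 m and z of small_knob_4 in the frame of tray between 0 and 0.045 m))).
It fails at once if the dish lifted or tipped (height (world z) of dish above 0.015 m or angle between dish's own z axis and vertical above 0.2 rad).
It fails at once if an ink jar or the squeegee disturbed (distance of any of ink_red, ink_cyan, squeegee from where it was at the start of the episode above 0.03 m).
Of big_knob_1, big_knob_2, big_knob_3, big_knob_4 only 3 to 4 are there at a start; the rules pass over those that are not, and their reading is None.
Of small_knob_1, small_knob_2, small_knob_3, small_knob_4 only 2 to 4 are there at a start; the rules pass over those that are not, and their reading is None.
At some moment in a run one of dish, small_knob_1, small_knob_3 may be knocked a few centimetres aside while the robot is not near it.
It also fails if it takes over 210 s, if anything falls off the work surface, if the arm or the gripper's body presses on something with over 40 N, if the wrist force passes 120 N, or if a joint passes its speed limit or range.

ROBOT

A 6-joint arm with a two-finger parallel gripper is mounted at the origin on a cart in front of the work surface, level with it; the furniture and walls round the work are solid. World frame = base frame: x ahead of the robot, y to its left, z up, the work surface at z = 0. Lengths are in mm, angles in rad, forces in N, time in s.
With the tool pointing down it reaches from about 275 to 750 mm from the base axis. Payload 10.2 kg.
Tool frame: the origin (TCP) lies at the very end of the fingers, on their centre line; the grasp point (between the pads) lies 19 mm behind it; z points along the fingers, y is the line along which they close (so a half turn about z gives the same grasp; the last joint's range is limited). The gripper opens to 85 mm and grips with 20 to 120 N. Pads are 22 mm wide; open, the fingers measure 114 mm over their backs; the gripper's body (76 mm by 85 mm) begins 54 mm behind the grasp point. The pads swing forward as they close: fully open they stand 13 mm farther back than shut.
Start: joints at [0.98, 0.313, 1.498, -0, 1.331, -0.223], TCP at [188.784, 489.89, 231.294] pointing down, gripper open.
Joint ranges: [-2.94, 2.94], [-0.97, 2.17], [0.19, 2.56], [-1.23, 4.37], [0.02, 3.11], [-2.88, 2.88]. Speed limits (rad/s): [2.39, 2.39, 3.01, 3.14, 3.14, 3.14].

INTERFACE

Orientations are given as a unit quaternion [w, x, y, z].
In Python, from rig import telemetry, optics, ctrl gives the robot as it stands.
- The arm moves only by the tool servo_tool, never from a script. Its argument "deltas" is a list of rows, each a list of 3 entries, a list of its own where there are three numbers: the shift along the tool's x, y, z in units of 20 cm (1.0 is 20 cm), then the turn, a rotation vector about the tool's x, y, z in units of 90 degrees (1.0 is 90 degrees), then the opening, from 0 (shut) to 1 (fully open). A call has 1 to 8 rows; each row shifts and turns the commanded pose from where the row before left it, along the tool's axes as they then stand; what a row does not reach is not made up. A row lasts 1/10 s, in which the tool goes at most 50 mm and 8.59 degrees, less where a joint would pass 70% of its speed; a pose out of reach is approached as far as the arm can. A call with a number of a shift or a turn outside -1 to 1 is refused whole. A call with a gripper value outside its range is refused whole. The fingers move at their own pace and stop on an object; "squeeze" is the grip in N (left out, the last holds). Time passes only in rows, so rows that do not move let the fingers close. It gives the time, the measured TCP pose, the force, the opening and the grip force at its end, in the units of the state.
- telemetry.sense(): the state, without advancing time (a new reading comes with each control period).
- optics.capture(name): name is "scene" or "top"; returns the picture (400x640x3 uint8, blue, green, red); there is no depth.
- optics.camera_model(name): a dict with "vfov" (degrees; the focal length in pixels is half the picture's height over the tangent of half this angle, whatever the lens; pixels are square), "cx", "cy" (the principal point, pixels), "dist" ([k1, k2, p1, p2, k3] as OpenCV has them; the pictures are not rectified), "R" (3x3) and "t" (3): a world point X has camera coordinates R X + t. Camera axes: x right, y down, z forward; pixel columns grow to the right and rows downward; lengths in mm; the calibration is good to about 2 mm. A picture is of the moment at which its call begins. camera_model takes no time and is no camera call.
- ctrl.finish_job(): hands the job in; it is judged then, once.
The state is a dict: "time_s": time; "joints": joint angles; "dq": joint speeds; "tau": joint torques, N m; "eef_pos": TCP position; "ee_rot": TCP orientation; "force": force on the tool from outside, world axes, zero at the start; "wrist_torque": the same for the moment, N m; "grip_width": opening from 0.0 (shut) to 1.0 (fully open); "grip_force": force on a finger pad.
Only numpy, scipy, OpenCV 4.12 (cv2) and the standard library are available. Lean on these libraries where they do the work, as an engineer would, in place of code of your own. Each camera call takes 0.05 s, during which the arm holds its last target. There are 200 camera calls.

## Working session

There is one attempt and no reset: what is moved stays moved. The work goes in short steps, Python scripts to look and compute and a tool call to move; the robot and the scene stay as the last step left them, time stands still between calls to the robot, and variables do not carry over. Pictures are saved under pics/ and viewed, at most 18 in all, crops included, and the job is handed in when it is done.

Besides the shell and the picture viewer there is one more tool, called after "Call:" in YAML: its name, and indented under it one key for each argument. servo_tool: Moves the arm, as the interface text tells. Its arguments: {"type":"object","properties":{"deltas":{"type":"array"},"squeeze":{"type":"number"}},"required":["deltas"]}

```bash
mkdir -p pics; ls
python3 - <<'E'
from rig import telemetry, optics, ctrl
import cv2
s=telemetry.sense(); print(s)
for n in("scene","top"):
    cv2.imwrite(f"pics/{n}0.png",optics.capture(n)); print(optics.camera_model(n))
E
```

```text
pics
{'time_s': 0.0, 'joints': array([ 9.79633821e-01,  3.13490374e-01,  1.49842803e+00,  2.59010610e-05,
        1.33101387e+00, -2.23418879e-01]), 'dq': array([-7.55418592e-05,  3.84144610e-04,  1.07461547e-03, -7.10835865e-04,
        5.79036351e-04,  8.96264326e-04]), 'tau': array([ 4.04262273e-04, -4.12271583e+01, -2.59735537e+01, -1.57757595e-04,
        4.34998336e-03, -3.64360812e-05]), 'eef_pos': array([188.61223536, 489.67678471, 230.71783064]), 'ee_rot': array([-2.76874852e-04,  1.82840472e-01,  9.83142367e-01, -6.10032136e-04]), 'force': array([ 0.60577727, -0.58162256, -0.61171513]), 'wrist_torque': array([ 0.03139408, -0.01722209, -0.00741418]), 'grip_force': 0.0, 'grip_width': 1.0003094497184488}
{'vfov': 51.64804524166638, 'cx': 319.88268991475695, 'cy': 200.41750884991637, 'dist': array([-0.04390379,  0.        ,  0.        ,  0.        ,  0.        ]), 'R': array([[-0.72469642, -0.68901609, -0.0084814 ],
       [-0.36027034,  0.3893615 , -0.84770449],
       [ 0.58738436, -0.61127281, -0.53040094]]), 't': array([ 426.67400721,  241.49386702, 1410.92399161])}
{'vfov': 45.2199942456067, 'cx': 319.6560814765626, 'cy': 199.97557743824146, 'dist': array([-0.01713998,  0.        ,  0.        ,  0.        ,  0.        ]), 'R': array([[ 0.02142   , -0.99963066,  0.01672503],
       [-0.99647679, -0.02270326, -0.08073768],
       [ 0.08108757, -0.0149367 , -0.99659505]]), 't': array([  48.69070762,  533.79645176, 1476.59151425])}
```

View pics/scene0.png

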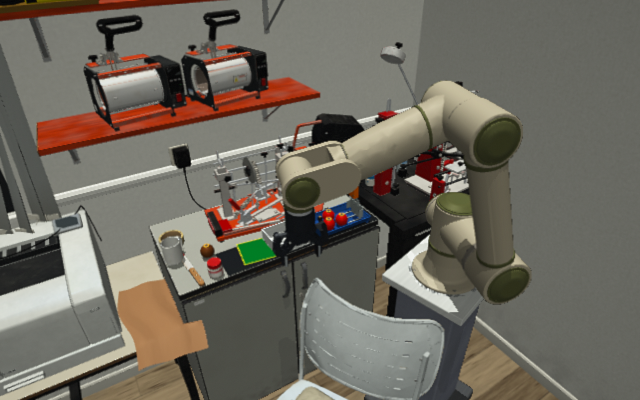

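View pics/top0.png

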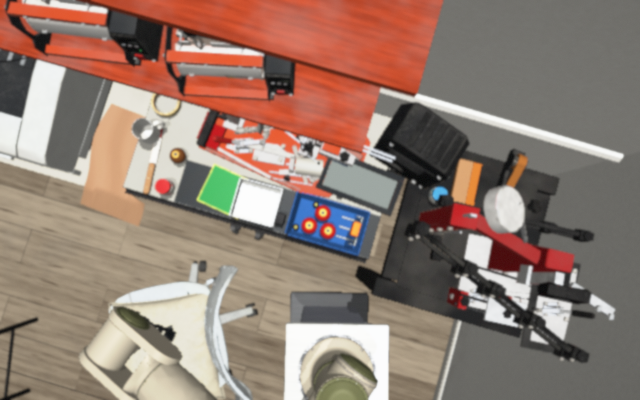

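The scene view shows the dish partly behind the wrist, the mat near (258,252), and the tray near (340,218). In the top view the tray with 3 red knobs is near (328,222), the dish near (257,203), and the mat near (220,188). Next I'll enlarge the top view and measure.

```bash
cat > h.py <<'E'
import numpy as np, cv2
from rig import telemetry, optics, ctrl
from scipy.spatial.transform import Rotation as Rn
def K(m): f=200/np.tan(np.radians(m['vfov']/2)); return np.array([[f,0,m['cx']],[0,f,m['cy']],[0,0,1.]])
def cast(name,px,z):
    m=optics.camera_model(name); p=cv2.undistortPoints(np.array(px,float).reshape(-1,1,2),K(m),m['dist']).reshape(-1,2)
    d=np.c_[p,np.ones(len(p))]@m['R']; c=-m['R'].T@m['t']; z=np.broadcast_to(z,len(p))
    return c+d*((z-c[2])/d[:,2])[:,None]
def proj(name,X):
    m=optics.camera_model(name); return cv2.projectPoints(np.array(X,float).reshape(-1,1,3),cv2.Rodrigues(m['R'])[0],m['t'],K(m),m['dist'])[0].reshape(-1,2)
def crop(im,x0,y0,x1,y1,k,fn): cv2.imwrite(fn,cv2.resize(im[y0:y1,x0:x1],None,fx=k,fy=k,interpolation=cv2.INTER_CUBIC))
def blobs(mask,amin=8):
    n,l,s,c=cv2.connectedComponentsWithStats(mask.astype(np.uint8)); return [(c[i].round(1),s[i,4],s[i,:4]) for i in range(1,n) if s[i,4]>=amin]
E
python3 - <<'E'
from h import *
im=cv2.imread("pics/top0.png"); crop(im,140,145,390,265,3.2,"pics/topc.png")
h=cv2.cvtColor(im,cv2.COLOR_BGR2HSV); H,S,V=cv2.split(h)
reg=np.zeros(H.shape,bool); reg[140:265,140:390]=1
for n,mk,a in(("blue",(H>100)&(H<125)&(S>150)&reg,50),("red",((H<6)|(H>172))&(S>170)&(V>100)&reg,8),("green",(H>45)&(H<80)&(S>120)&reg,50),("orange",(H>8)&(H<20)&(S>170)&reg,8)):
    print(n)
    for b in blobs(mk,a): print(b)
    if n in("blue","green"):
        c=max(cv2.findContours(mk.astype(np.uint8),0,1)[0],key=cv2.contourArea); r=cv2.minAreaRect(c); bx=cv2.boxPoints(r); print(bx.round(1).tolist(), cast("top",bx,28 if n=="blue" else 0).round(0).tolist())
E
```

```text
blue
(array([324.5, 222.9]), np.int32(1894), array([286, 194,  83,  61], dtype=int32))
[[284.3999938964844, 234.39999389648438], [296.70001220703125, 191.8000030517578], [369.5, 212.89999389648438], [357.1000061035156, 255.5]] [[423.0, 167.0, 28.0], [556.0, 132.0, 28.0], [495.0, -95.0, 28.0], [363.0, -58.0, 28.0]]
red
(array([215.9, 142.9]), np.int32(138), array([206, 140,  25,  10], dtype=int32))
(array([162.6, 186.2]), np.int32(119), array([157, 181,  13,  12], dtype=int32))
(array([322.1, 213. ]), np.int32(89), array([316, 206,  14,  15], dtype=int32))
(array([308.8, 225.4]), np.int32(93), array([302, 218,  14,  15], dtype=int32))
(array([327. , 230.6]), np.int32(87), array([321, 224,  14,  14], dtype=int32))
green
(array([219.7, 188.8]), np.int32(1007), array([200, 167,  38,  44], dtype=int32))
[[198.3000030517578, 199.10000610351562], [212.10000610351562, 165.39999389648438], [241.3000030517578, 177.39999389648438], [227.60000610351562, 211.10000610351562]] [[528.0, 443.0, 0.0], [637.0, 404.0, 0.0], [600.0, 310.0, 0.0], [493.0, 349.0, 0.0]]
orange
(array([322.5, 208.8]), np.int32(8), array([319, 208,   8,   3], dtype=int32))
(array([354.9, 229. ]), np.int32(84), array([351, 223,   9,  13], dtype=int32))
```

View pics/topc.png

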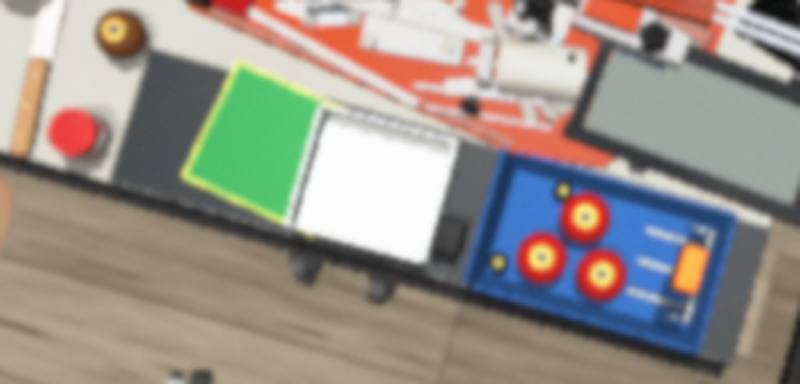

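```bash
cat >> h.py <<'E'
def hsv(im): return [c.astype(int) for c in cv2.split(cv2.cvtColor(im,cv2.COLOR_BGR2HSV))]
REG=np.zeros((400,640),bool); REG[140:265,180:390]=1
def big(mk): return max(cv2.findContours(cv2.morphologyEx(mk.astype(np.uint8),3,np.ones((3,3),np.uint8)),0,1)[0],key=cv2.contourArea)
def redm(im): H,S,V=hsv(im); return (((H<6)|(H>172))&(S>170)&(V>90))
E
python3 - <<'E'
from h import *
im=cv2.imread("pics/top0.png"); H,S,V=hsv(im)
# tray
c=big((H>100)&(H<125)&(S>150)&REG).reshape(-1,2)
for a in (74,75,76): 
    u=np.array([np.cos(np.radians(a)),np.sin(np.radians(a))]); v=np.array([-u[1],u[0]])
    P=cast("top",c,28)[:,:2]; Q=cast("top",c,53)[:,:2]
    print(a,"x28",np.sort(P@u)[[0,5,-5,-1]].round(),"x53",np.sort(Q@u)[[-5,-1]].round(),"y",np.sort(P@v)[[0,8,-8,-1]].round())
r=cv2.minAreaRect(cast("top",c,28)[:,:2].astype(np.float32)); print("tray",r)
c=big(((H>20)&(H<80)&(S>110)&REG)); r=cv2.minAreaRect(cast("top",c.reshape(-1,2),0)[:,:2].astype(np.float32)); print("mat",r,cv2.boxPoints(r).round().tolist())
c=big((S<30)&(V>215)&REG); r=cv2.minAreaRect(cast("top",c.reshape(-1,2),48)[:,:2].astype(np.float32)); print("dish",r,cv2.boxPoints(r).round().tolist())
print("grip top",cast("top",[354.9,229],158).round(1))
print("balls",cast("top",[[322.1,213],[308.8,225.4],[327,230.6]],[29]*3).round(1).tolist())
g=lambda p:[140+p[0]/3.2,145+p[1]/3.2]
print("small",cast("top",[g((563,190)),g((498,262))],16).round(1).tolist())
# scene view
im=cv2.imread("pics/scene0.png");H,S,V=hsv(im);m=(H>5)&(H<22)&(S>170);m[:195]=0;m[245:]=0;m[:,:300]=0;m[:,390:]=0
print(blobs(m,4)); m=redm(im);m[:195]=0;m[245:]=0;m[:,:300]=0;m[:,390:]=0; print(blobs(m,4))
print("expect grip px",proj("scene",[cast("top",[354.9,229],158)[0]]))
print(optics.camera_model("scene")['R'].T@-optics.camera_model("scene")['t'])
crop(im,200,180,400,270,4,"pics/sc.png")
E
```

```text
74 x28 [ 44.  45. 279. 279.] x53 [277. 278.] y [-502. -500. -363. -362.]
75 x28 [ 37.  38. 271. 271.] x53 [269. 270.] y [-503. -502. -366. -366.]
76 x28 [ 30.  30. 263. 264.] x53 [262. 263.] y [-506. -505. -368. -367.]
tray ((459.43316650390625, 36.563072204589844), (234.0267791748047, 137.1731414794922), 74.88690185546875)
mat ((561.3770751953125, 376.38238525390625), (106.3814697265625, 123.23676300048828), 66.63651275634766) [[484.0, 352.0], [597.0, 303.0], [639.0, 401.0], [526.0, 450.0]]
dish ((519.348388671875, 256.9715270996094), (137.73666381835938, 118.09115600585938), 76.3646240234375) [[446.0, 204.0], [560.0, 176.0], [593.0, 310.0], [478.0, 338.0]]
grip top [[441.5 -38.7 158. ]]
balls [[491.7, 52.2, 29.0], [452.4, 92.4, 29.0], [437.6, 35.9, 29.0]]
small [[518.9, 71.7, 16.0], [447.3, 133.4, 16.0]]
[(array([354.5, 196.1]), np.int32(26), array([350, 195,   9,   4], dtype=int32)), (array([318.4, 207.2]), np.int32(39), array([314, 204,   9,   8], dtype=int32)), (array([328.7, 211.3]), np.int32(10), array([326, 210,   6,   3], dtype=int32)), (array([341.3, 214.6]), np.int32(10), array([338, 214,   7,   2], dtype=int32)), (array([328.2, 218.2]), np.int32(22), array([325, 216,   7,   5], dtype=int32))]
[(array([328.7, 219.3]), np.int32(130), array([323, 211,  12,  18], dtype=int32)), (array([341. , 219.2]), np.int32(83), array([336, 215,  11,   9], dtype=int32))]
expect grip px [[353.75884083 183.33161881]]
[-432.54249156 1062.4163118   956.68964651]
```

View pics/sc.png

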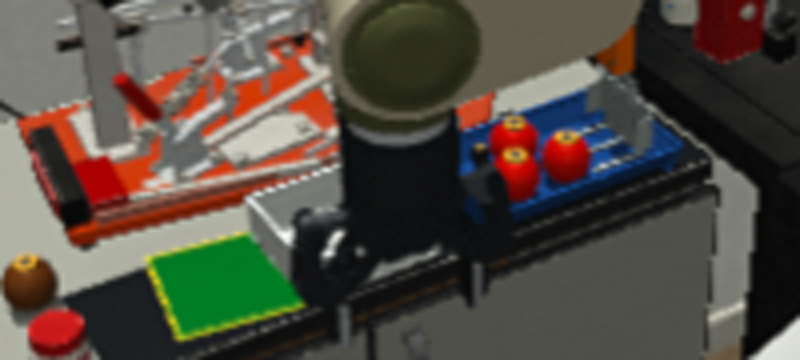

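The scene crop shows the tray with three red knobs at crop (514,135), (515,172) and (566,155). The dish is empty, and the brown look-alike is off to the left. Next I move above the scoop grip.

Call:
servo_tool:
  deltas:
    - [[-0.152, -0.144, 0], [0, 0, 0], 1]
    - [[-0.152, -0.144, 0], [0, 0, 0], 1]
    - [[-0.152, -0.144, 0], [0, 0, 0], 1]
    - [[-0.152, -0.144, 0], [0, 0, 0], 1]
    - [[-0.152, -0.144, 0], [0, 0, 0], 1]
    - [[-0.152, -0.144, 0], [0, 0, 0], 1]
    - [[-0.152, -0.144, 0], [0, 0, 0], 1]

```text
time_s: 0.8
eef_pos: [315.1, 223.7, 231.2]
ee_rot: [-0.0, 0.183, 0.983, 0.0]
force: [1.4, 0.7, 0.1]
grip_width: 1.001
grip_force: 0.0
```

Call:
servo_tool:
  deltas:
    - [[-0.152, -0.144, 0], [0, 0, 0], 1]
    - [[-0.152, -0.144, 0], [0, 0, 0], 1]
    - [[-0.152, -0.144, 0], [0, 0, 0], 1]
    - [[-0.152, -0.144, 0], [0, 0, 0], 1]
    - [[-0.152, -0.144, 0], [0, 0, 0], 1]
    - [[-0.152, -0.144, 0], [0, 0, 0], 1]
    - [[-0.152, -0.144, 0], [0, 0, 0], 1]
    - [[0, 0, 0], [0, 0, -0.068], 1]

```text
time_s: 1.6
eef_pos: [442.1, -43.0, 230.7]
ee_rot: [-0.0, 0.132, 0.991, -0.0]
force: [-0.3, 0.2, 0.4]
grip_width: 1.001
grip_force: 0.0
```

```bash
cat >> h.py <<'E'
u=np.array([np.cos(np.radians(75)),np.sin(np.radians(75)),0]); v=np.array([-u[1],u[0],0]); O=152*u-434.5*v
def tr(p): p=np.array(p,float).reshape(-1,3); return np.c_[(p-O)@u,(p-O)@v,p[:,2]]
def un(p): p=np.array(p,float).reshape(-1,3); return O+p[:,:1]*u+p[:,1:2]*v+p[:,2:]*[0,0,1]
def st():
    s=telemetry.sense(); q=s['ee_rot']; R=Rn.from_quat(np.r_[q[1:],q[0]]).as_matrix(); return s,R
def rep():
    s,R=st(); print("t",round(s['time_s'],1),"tcp",s['eef_pos'].round(1),"tray",tr(s['eef_pos']).round(1)[0],"F",s['force'].round(1),"w",round(s['grip_width'],3),"gf",round(s['grip_force'],1)); print(R.round(3).tolist(),"yaw_y",np.degrees(np.arctan2(R[1,1],R[0,1])).round(2),"pitch",np.degrees(np.arcsin(R[2,1])).round(1)); return s,R
def to(pt,R,p0): return ((R.T@(np.array(pt)-p0))/200).round(4)
E
python3 - <<'E'
from h import *
s,R=rep()
im=optics.capture("scene");cv2.imwrite("pics/s1.png",im);H,S,V=hsv(im);m=(H>5)&(H<22)&(S>170);m[:160]=0;m[245:]=0;m[:,:300]=0;m[:,390:]=0
for b in blobs(m,10): print(b)
print("grip pred", proj("scene",[[441,-40,128],[441,-40,158]]).round(1).tolist())
E
```

```text
t 1.6 tcp [442.1 -43.  230.7] tray [-79.1  -3.7 230.7] F [-0.3  0.2  0.4] w 1.001 gf 0.0
[[-0.965, 0.261, -0.001], [0.261, 0.965, -0.001], [0.0, -0.001, -1.0]] yaw_y 74.88 pitch -0.0
(array([372.5, 165.9]), np.int32(20), array([369, 164,   7,   5], dtype=int32))
(array([353.2, 189.1]), np.int32(168), array([348, 180,  11,  19], dtype=int32))
(array([313.9, 201.3]), np.int32(269), array([303, 185,  20,  30], dtype=int32))
(array([301.1, 198.1]), np.int32(14), array([300, 196,   3,   5], dtype=int32))
(array([328.7, 211.3]), np.int32(10), array([326, 210,   6,   3], dtype=int32))
(array([341.1, 214.5]), np.int32(11), array([338, 213,   7,   3], dtype=int32))
(array([301.4, 217.8]), np.int32(12), array([300, 216,   4,   4], dtype=int32))
(array([328.5, 218.3]), np.int32(22), array([325, 216,   7,   5], dtype=int32))
grip pred [[353.8, 189.9], [354.1, 183.3]]
```

Call:
servo_tool:
  deltas:
    - [[0.005, 0.015, 0.16], [0, 0, 0], 1]
    - [[0, 0, 0.16], [0, 0, 0], 1]
    - [[0, 0, 0.16], [0, 0, 0], 1]
    - [[0, 0, 0.148], [0, 0, 0], 1]
    - [[0, 0, 0], [0, 0, 0], 0]
    - [[0, 0, 0], [0, 0, 0], 0]
    - [[0, 0, 0], [0, 0, 0], 0]
    - [[0, 0, 0], [0, 0, 0], 0]
  squeeze: 60

```text
time_s: 2.45
eef_pos: [441.4, -36.3, 107.0]
ee_rot: [0.001, 0.13, 0.991, -0.0]
force: [-0.0, 0.3, 0.2]
grip_width: 0.328
grip_force: 0.0
```

Call:
servo_tool:
  deltas:
    - [[0, 0, 0], [0, 0, 0], 0]
    - [[0, 0, 0], [0, 0, 0], 0]
    - [[0, 0, 0], [0, 0, 0], 0]
    - [[0, 0, 0], [0, 0, 0], 0]

```text
time_s: 2.85
eef_pos: [441.3, -36.4, 106.8]
ee_rot: [0.001, 0.13, 0.991, -0.0]
force: [-0.8, 0.1, 8.1]
grip_width: 0.251
grip_force: 60.7
```

```bash
cat >> h.py <<'E'
def knobs(im):
    m=redm(im)&REG; b=[x for x in blobs(m,20)]
    if b: print("red", [(x[0].tolist(),int(x[1])) for x in b], tr(cast("top",[x[0] for x in b],29)).round(0).tolist())
    H,S,V=hsv(im); pb=(H>90)&(H<130)&(S>110)
    k=cv2.morphologyEx(pb.astype(np.uint8),cv2.MORPH_CLOSE,np.ones((9,9)))
    y=(H>18)&(H<36)&(S>90)&(V>90)&REG
    b=blobs(y,2); print("brass",[(x[0].tolist(),int(x[1])) for x in b if x[0][0]>275]); 
    bb=[x[0] for x in b if x[0][0]>275]
    if bb: print("   z22",tr(cast("top",bb,22)).round(0).tolist())
def grip(im):
    H,S,V=hsv(im);m=(H>5)&(H<22)&(S>170)&REG; b=blobs(m,20); print("orange",[(x[0].tolist(),int(x[1])) for x in b])
E
python3 - <<'E'
from h import *
s,R=rep(); im=optics.capture("top"); cv2.imwrite("pics/t2.png",im); knobs(im); crop(im,270,180,380,265,6,"pics/t2c.png")
E
```

```text
t 2.9 tcp [441.3 -36.4 106.8] tray [-72.9  -1.2 106.8] F [-0.8  0.1  8.1] w 0.251 gf 60.7
[[-0.966, 0.258, 0.002], [0.258, 0.966, -0.001], [-0.002, -0.0, -1.0]] yaw_y 75.03 pitch -0.0
red [([215.7, 142.9], 141), ([322.0, 212.9], 86), ([308.8, 225.4], 91), ([325.9, 230.6], 73)] [[406.0, -144.0, 29.0], [26.0, -27.0, 29.0], [54.0, 21.0, 29.0], [-1.0, 22.0, 29.0]]
brass [([315.9, 204.3], 9), ([322.4, 212.1], 32), ([308.5, 224.9], 32), ([295.1, 226.9], 8), ([327.6, 230.3], 30)]
   z22 [[52.0, -48.0, 22.0], [25.0, -30.0, 22.0], [56.0, 20.0, 22.0], [94.0, 38.0, 22.0], [-6.0, 19.0, 22.0]]
```

View pics/t2c.png

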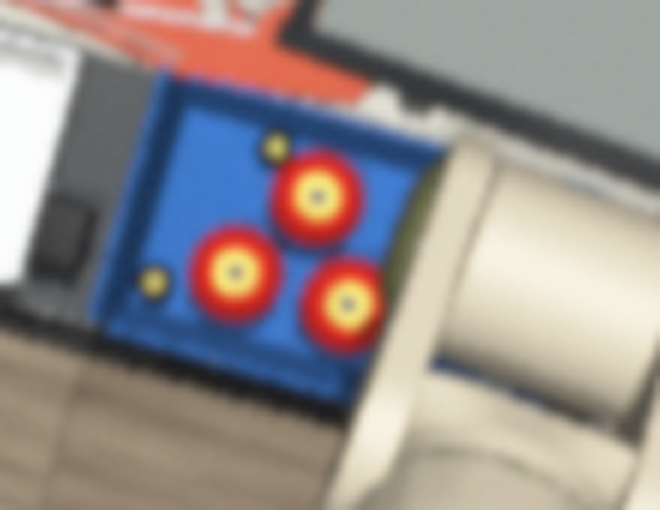

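Call:
servo_tool:
  deltas:
    - [[0.018, 0, 0], [0, 0, 0], 0]
    - [[0.017, 0, 0], [0, 0, 0], 0]
    - [[0, 0.03, 0], [0, 0, 0], 0]
    - [[0, 0.03, 0], [0, 0, 0], 0]
    - [[0, 0.03, 0], [0, 0, 0], 0]
    - [[0, 0.03, 0], [0, 0, 0], 0]
    - [[0, 0.03, 0], [0, 0, 0], 0]
    - [[0, 0.03, 0], [0, 0, 0], 0]

```text
time_s: 3.7
eef_pos: [444.2, -0.5, 107.0]
ee_rot: [0.002, 0.13, 0.992, -0.001]
force: [2.7, -1.7, 0.8]
grip_width: 0.248
grip_force: 60.2
```

Call:
servo_tool:
  deltas:
    - [[0, 0.03, 0], [0, 0, 0], 0]
    - [[0, 0.03, 0], [0, 0, 0], 0]
    - [[0, 0.03, 0], [0, 0, 0], 0]
    - [[0, 0.03, 0], [0, 0, 0], 0]
    - [[0, 0.03, 0], [0, 0, 0], 0]
    - [[0, 0.03, 0], [0, 0, 0], 0]
    - [[0, 0, 0], [0, 0, 0], 0]

```text
time_s: 4.4
eef_pos: [453.5, 35.0, 106.9]
ee_rot: [0.002, 0.13, 0.992, -0.0]
force: [0.6, -2.0, 7.5]
grip_width: 0.251
grip_force: 61.6
```

Run:
```python
from h import *
s,R=rep(); im=optics.capture("top"); knobs(im); im2=optics.capture("scene")
a=cv2.resize(im[180:265,270:380],(660,510),interpolation=2)[:, :400]; b=cv2.resize(im2[165:250,290:370],(480,510),interpolation=2)[:,:400]
cv2.imwrite("pics/v3.png",np.hstack([a,b]))
```

```text
t 4.4 tcp [453.5  35.  106.9] tray [ -0.8   5.5 106.9] F [ 0.6 -2.   7.5] w 0.251 gf 61.6
[[-0.966, 0.258, 0.003], [0.258, 0.966, -0.001], [-0.003, -0.0, -1.0]] yaw_y 75.07 pitch -0.0
red [([215.6, 142.9], 140)] [[406.0, -144.0, 29.0]]
brass [([303.8, 225.2], 4)]
   z22 [[70.0, 25.0, 22.0]]
```

View pics/v3.png

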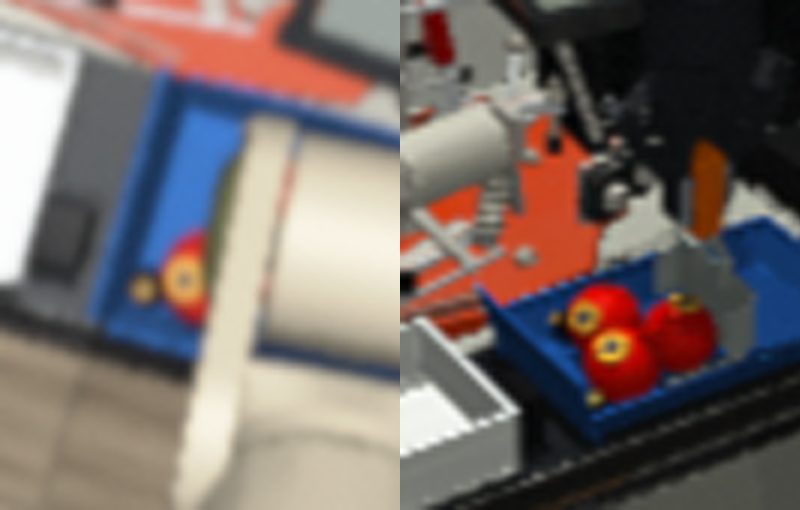

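Call:
servo_tool:
  deltas:
    - [[0, 0.025, 0], [0, 0, 0], 0]
    - [[0, 0.025, 0], [0, 0, 0], 0]
    - [[0, 0.025, 0], [0, 0, 0], 0]
    - [[0, 0.025, 0], [0, 0, 0], 0]
    - [[0, 0.025, 0], [0, 0, 0], 0]
    - [[0, 0, 0], [0, 0, 0], 0]

```text
time_s: 5.1
eef_pos: [459.9, 59.0, 106.9]
ee_rot: [0.002, 0.13, 0.992, -0.001]
force: [0.4, -2.7, 7.9]
grip_width: 0.247
grip_force: 61.6
```

Call:
servo_tool:
  deltas:
    - [[0, -0.03, -0.01], [-0.05, 0, 0], 0]
    - [[0, -0.03, -0.01], [-0.05, 0, 0], 0]
    - [[0, -0.03, -0.01], [-0.05, 0, 0], 0]
    - [[0, -0.03, -0.01], [-0.05, 0, 0], 0]
    - [[0, 0.008, -0.024], [0, 0, 0], 0]
    - [[0, 0.008, -0.024], [0, 0, 0], 0]
    - [[0, 0, 0], [0, 0, 0], 0]

```text
time_s: 5.8
eef_pos: [452.5, 34.0, 121.0]
ee_rot: [0.021, 0.129, 0.98, 0.153]
force: [-1.5, -8.4, -3.3]
grip_width: 0.247
grip_force: 61.0
```

Run:
```python
from h import *
s,R=rep(); im2=optics.capture("scene")
b=cv2.resize(im2[165:250,290:370],(480,510),interpolation=2)
cv2.imwrite("pics/v4.png",b)
```

```text
t 5.8 tcp [452.5  34.  121. ] tray [ -2.    6.2 121. ] F [-1.5 -8.4 -3.3] w 0.247 gf 61.0
[[-0.966, 0.246, 0.08], [0.258, 0.92, 0.295], [-0.001, 0.306, -0.952]] yaw_y 75.04 pitch 17.8
```

View pics/v4.png

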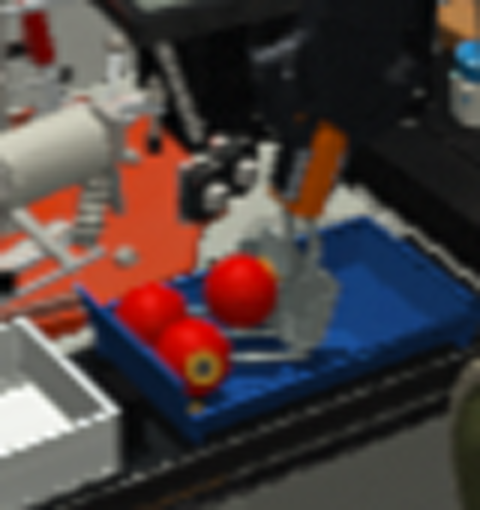

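Call:
servo_tool:
  deltas:
    - [[0, 0.0155, -0.0475], [0, 0, 0], 0]
    - [[0, 0.0155, -0.0475], [0, 0, 0], 0]
    - [[0, 0.0155, -0.0475], [0, 0, 0], 0]
    - [[0, 0.0155, -0.0475], [0, 0, 0], 0]
    - [[0, 0.0155, -0.0475], [0, 0, 0], 0]
    - [[0, 0.0155, -0.0475], [0, 0, 0], 0]
    - [[0, 0.0155, -0.0475], [0, 0, 0], 0]
    - [[0, 0.0155, -0.0475], [0, 0, 0], 0]

```text
time_s: 6.65
eef_pos: [452.6, 35.7, 201.7]
ee_rot: [0.02, 0.128, 0.979, 0.155]
force: [-0.3, 0.1, -3.6]
grip_width: 0.254
grip_force: 60.5
```

Call:
servo_tool:
  deltas:
    - [[0, 0, 0], [0, 0, 0], 0]
    - [[0, 0, 0], [0, 0, 0], 0]
    - [[0, 0, 0], [0, 0, 0], 0]

```text
time_s: 6.95
eef_pos: [452.5, 35.7, 200.4]
ee_rot: [0.02, 0.129, 0.979, 0.155]
force: [0.1, 0.5, -3.3]
grip_width: 0.248
grip_force: 60.7
```

```bash
cat >> h.py <<'E'
def scn(x0,y0,x1,y1,mask=None):
    im=optics.capture("scene"); return [(b[0].tolist(),int(b[1]),b[2].tolist()) for b in blobs(redm(im),15) if x0<b[0][0]<x1 and y0<b[0][1]<y1]
def scooppt(x,y,z,s,R): # point in scoop_grip frame -> world; scoop x=tool y, scoop y=tool x, scoop z=-tool z; grip ctr 21 behind TCP
    return s['eef_pos']+R@np.array([y,x,-z-21.])
E
python3 - <<'E'
from h import *
s,R=rep(); print(scn(200,120,400,260))
for y in(-15.5,15.5): p=scooppt(8,y,-100,s,R); print(y,p.round(),proj("scene",[p]).round(1))
print("tips",scooppt(41.5,0,-125,s,R).round(),tr(scooppt(41.5,0,-125,s,R)).round())
print("dish",tr([519.3,257,0]).round(),tr(cast("top",[[0,0]],0)).shape)
E
```

```text
t 7.0 tcp [452.5  35.7 200.4] tray [ -0.4   6.7 200.4] F [ 0.1  0.5 -3.3] w 0.248 gf 60.7
[[-0.966, 0.246, 0.079], [0.258, 0.919, 0.299], [0.001, 0.309, -0.951]] yaw_y 75.03 pitch 18.0
[([296.0, 170.5], 24, [294, 167, 5, 8]), ([329.1, 195.7], 112, [323, 190, 13, 12]), ([233.5, 202.1], 22, [229, 199, 11, 9]), ([345.2, 218.1], 86, [340, 213, 11, 12]), ([321.0, 220.9], 104, [315, 216, 12, 11]), ([224.5, 224.9], 123, [217, 219, 16, 14])]
-15.5 [476.  63. 128.] [[329.7 196.8]]
15.5 [446.  71. 128.] [[334.2 200.4]]
tips [471. 105. 114.] [[ 71.   7. 114.]]
dish [[231.  -1.   0.]] (1, 3)
```

Call:
servo_tool:
  deltas:
    - [[0, 0.07, 0.035], [0, 0, 0], 0]
    - [[0, 0.07, 0.035], [0, 0, 0], 0]
    - [[0, 0.07, 0.035], [0, 0, 0], 0]
    - [[0, 0.07, 0.035], [0, 0, 0], 0]
    - [[0, 0.07, 0.035], [0, 0, 0], 0]
    - [[0, 0.07, 0.035], [0, 0, 0], 0]
    - [[0, 0.07, 0.035], [0, 0, 0], 0]
    - [[0, 0.07, 0.035], [0, 0, 0], 0]

```text
time_s: 7.8
eef_pos: [484.6, 155.9, 181.6]
ee_rot: [0.02, 0.129, 0.979, 0.155]
force: [1.4, 0.5, -3.5]
grip_width: 0.25
grip_force: 60.4
```

Call:
servo_tool:
  deltas:
    - [[0, 0, 0], [0, 0, 0], 0]
    - [[0, 0.05, -0.017], [0.06, 0, 0], 0]
    - [[0, 0.05, -0.017], [0.06, 0, 0], 0]
    - [[0, -0.006, 0.048], [0, 0, 0], 0]
    - [[0, -0.006, 0.048], [0, 0, 0], 0]
    - [[0, -0.006, 0.048], [0, 0, 0], 0]
    - [[0, 0, 0], [0, 0, 0], 0]

```text
time_s: 8.5
eef_pos: [488.1, 171.3, 162.9]
ee_rot: [0.006, 0.131, 0.989, 0.062]
force: [0.5, -0.2, -1.8]
grip_width: 0.253
grip_force: 60.6
```

Run:
```python
from h import *
s,R=rep(); print(scn(200,120,400,260))
for y in(-15.5,15.5): p=scooppt(8,y,-100,s,R); print(y,p.round(),proj("scene",[p]).round(1))
print("tips",tr(scooppt(41.5,0,-125,s,R)).round())
im2=optics.capture("scene");b=cv2.resize(im2[150:260,220:380],(800,550),interpolation=2)
im=optics.capture("top");cv2.imwrite("pics/t5.png",im)
cv2.imwrite("pics/v5.png",b)
```

```text
t 8.5 tcp [488.1 171.3 162.9] tray [139.8   7.4 162.9] F [ 0.5 -0.2 -1.8] w 0.253 gf 60.6
[[-0.966, 0.258, 0.028], [0.259, 0.958, 0.121], [0.004, 0.125, -0.992]] yaw_y 74.94 pitch 7.2
[([295.9, 170.2], 22, [294, 167, 5, 8]), ([233.5, 202.1], 22, [229, 199, 11, 9]), ([300.8, 215.0], 116, [295, 209, 13, 13]), ([346.1, 217.6], 85, [340, 213, 12, 11]), ([321.2, 220.9], 96, [316, 216, 11, 11]), ([224.6, 225.0], 124, [217, 219, 16, 14])]
-15.5 [507. 185.  85.] [[301.5 215.9]]
15.5 [477. 193.  86.] [[305.6 219.9]]
tips [[194.   8.  65.]]
```

View pics/v5.png

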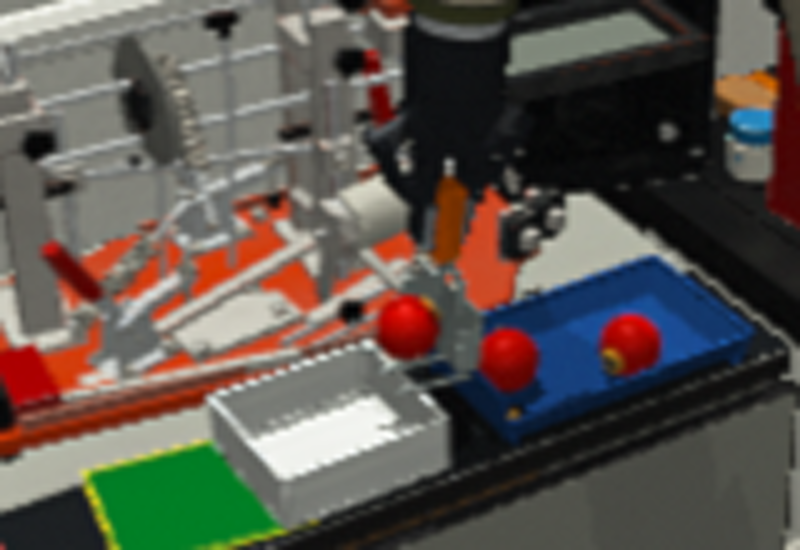

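The scene shows knob C riding on the scoop at crop (408,327), just short of the dish. The dish's -x rim corners are at crop (380,345) and (448,400), so I'll check those against my dish estimate.

Run:
```python
from h import *
px=[[220+x/5,150+y/5] for x,y in((380,345),(448,400),(285,472),(212,395))]
p=cast("scene",px,48); print(p.round().tolist(),tr(p).round().tolist(), p.mean(0).round())
im=cv2.imread("pics/t5.png"); knobs(im)
```

```text
[[548.0, 176.0, 48.0], [459.0, 192.0, 48.0], [483.0, 332.0, 48.0], [593.0, 308.0, 48.0]] [[160.0, -49.0, 48.0], [152.0, 41.0, 48.0], [294.0, 54.0, 48.0], [298.0, -58.0, 48.0]] [521. 252.  48.]
red [([215.6, 142.9], 139), ([331.8, 234.6], 160)] [[406.0, -144.0, 29.0], [-22.0, 29.0, 29.0]]
brass []
```

Call:
servo_tool:
  deltas:
    - [[0, 0.05, -0.017], [0.06, 0, 0], 0]
    - [[0, 0.05, -0.017], [0.06, 0, 0], 0]
    - [[0, 0.05, -0.017], [0.06, 0, 0], 0]
    - [[0, 0.05, -0.017], [0.06, 0, 0], 0]
    - [[0, 0.05, -0.017], [0.06, 0, 0], 0]
    - [[0, 0.05, -0.017], [0.06, 0, 0], 0]
    - [[0, 0.05, -0.017], [0.06, 0, 0], 0]
    - [[0, 0.05, -0.017], [0.06, 0, 0], 0]

```text
time_s: 9.45
eef_pos: [510.7, 252.0, 175.8]
ee_rot: [-0.04, 0.124, 0.943, -0.307]
force: [0.8, -0.6, -2.3]
grip_width: 0.249
grip_force: 60.7
```

Call:
servo_tool:
  deltas:
    - [[0, 0, 0], [0, 0, 0], 0]
    - [[0, 0, 0], [0, 0, 0], 0]
    - [[0, 0, 0], [0, 0, 0], 0]
    - [[0, 0, 0], [0, 0, 0], 0]

```text
time_s: 9.85
eef_pos: [510.5, 250.6, 176.2]
ee_rot: [-0.04, 0.125, 0.943, -0.306]
force: [-0.3, -0.8, -2.1]
grip_width: 0.251
grip_force: 60.7
```

Run:
```python
from h import *
s,R=rep(); b=scn(200,120,400,260);print(b)
for x in b: print(cast("scene",[x[0]],29).round()[0],tr(cast("scene",[x[0]],29)).round()[0])
print("tips",tr(scooppt(41.5,0,-125,s,R)).round())
```

```text
t 9.8 tcp [510.5 250.6 176.2] tray [222.2   6.2 176.2] F [-0.3 -0.8 -2.1] w 0.251 gf 60.7
[[-0.966, 0.211, -0.151], [0.259, 0.782, -0.566], [-0.001, -0.586, -0.81]] yaw_y 74.94 pitch -35.9
[([296.2, 170.8], 19, [294, 168, 5, 7]), ([233.2, 202.0], 20, [229, 199, 11, 9]), ([346.0, 217.6], 86, [340, 213, 12, 11]), ([321.0, 221.0], 102, [316, 216, 11, 11]), ([224.6, 224.9], 122, [217, 219, 16, 14]), ([274.8, 235.7], 90, [269, 231, 12, 12])]
[ 862. -123.   29.] [ -48. -430.   29.]
[855. 251.  29.] [ 312. -326.   29.]
[430.  16.  29.] [-25.  23.  29.]
[487. 101.  29.] [ 71. -10.  29.]
[743. 375.  29.] [ 403. -186.   29.]
[547. 288.  29.] [267. -20.  29.]
tips [[195.   6.  68.]]
```

Call:
servo_tool:
  deltas:
    - [[0, -0.035, -0.048], [0, 0, 0], 0]
    - [[0, -0.149, 0.108], [0, 0, 0], 0]
    - [[0, -0.149, 0.108], [0, 0, 0], 0]
    - [[0, -0.149, 0.108], [0, 0, 0], 0]
    - [[0, -0.149, 0.108], [0, 0, 0], 0]
    - [[0, -0.149, 0.108], [0, 0, 0], 0]
    - [[0, -0.149, 0.108], [0, 0, 0], 0]
    - [[0, -0.149, 0.108], [0, 0, 0], 0]

```text
time_s: 10.7
eef_pos: [443.4, 0.9, 188.6]
ee_rot: [-0.039, 0.124, 0.943, -0.306]
force: [0.6, 0.0, -2.3]
grip_width: 0.247
grip_force: 60.8
```

Call:
servo_tool:
  deltas:
    - [[0, 0, 0], [0, 0, 0], 0]
    - [[0, 0, 0], [0, 0, 0], 0]
    - [[0, 0, 0], [0, 0, 0], 0]

```text
time_s: 11.0
eef_pos: [444.2, 3.0, 187.9]
ee_rot: [-0.04, 0.124, 0.943, -0.306]
force: [-0.3, 0.6, -2.5]
grip_width: 0.251
grip_force: 60.7
```

```bash
cat >> h.py <<'E'
def look():
    s,R=rep(); print("tips",tr(scooppt(41.5,0,-125,s,R)).round(1)); b=[x for x in scn(240,120,400,260) if x[1]>25 ]
    for x in b: print(x,"tray@29",tr(cast("scene",[x[0]],29)).round()[0])
    im=optics.capture("top"); m=redm(im)&REG
    for x in blobs(m,20):
        if x[0][0]>230: print("top",x[0],x[1],tr(cast("top",[x[0]],29)).round()[0])
    return s,R,im
E
python3 -c "from h import *; look()"
```

```text
t 11.0 tcp [444.2   3.  187.9] tray [-34.2   6.2 187.9] F [-0.3  0.6 -2.5] w 0.251 gf 60.7
[[-0.966, 0.209, -0.15], [0.258, 0.782, -0.568], [-0.001, -0.587, -0.809]] yaw_y 75.03 pitch -36.0
tips [[-61.7   6.   79.3]]
([346.0, 217.6], 84, [340, 213, 12, 11]) tray@29 [-25.  23.  29.]
([320.9, 220.9], 101, [315, 216, 12, 11]) tray@29 [ 71. -10.  29.]
([275.0, 235.6], 92, [269, 231, 12, 11]) tray@29 [266. -20.  29.]
top [244.6 195.3] 134 [271. -12.  29.]
top [331.4 235.7] 124 [-21.  32.  29.]
```

Call:
servo_tool:
  deltas:
    - [[0.013, 0.029, 0.0405], [0, 0, 0], 0]
    - [[0.013, 0.029, 0.0405], [0, 0, 0], 0]
    - [[0, 0.029, 0.0405], [0, 0, 0], 0]
    - [[0, 0.029, 0.0405], [0, 0, 0], 0]
    - [[0, 0.029, 0.0405], [0, 0, 0], 0]
    - [[0, 0.029, 0.0405], [0, 0, 0], 0]
    - [[0, 0.029, 0.0405], [0, 0, 0], 0]
    - [[0, 0, 0], [0, 0, 0], 0]

```text
time_s: 11.9
eef_pos: [438.1, 3.2, 116.3]
ee_rot: [-0.041, 0.123, 0.943, -0.307]
force: [0.0, 0.5, -2.1]
grip_width: 0.254
grip_force: 60.7
```

Run:
```python
from h import *
s,R,im=look(); im2=optics.capture("scene")
a=cv2.resize(im[180:265,285:380],(570,510),interpolation=2)[:, :400]; b=cv2.resize(im2[165:250,300:380],(480,510),interpolation=2)[:,:400]
cv2.imwrite("pics/v6.png",np.hstack([a,b]))
```

```text
t 11.9 tcp [438.1   3.2 116.3] tray [-35.5  12.2 116.3] F [ 0.   0.5 -2.1] w 0.254 gf 60.7
[[-0.966, 0.207, -0.154], [0.258, 0.782, -0.568], [0.002, -0.588, -0.809]] yaw_y 75.13 pitch -36.0
tips [[-63.2  12.4   7.8]]
([346.0, 217.7], 85, [340, 213, 12, 11]) tray@29 [-25.  24.  29.]
([320.9, 220.9], 101, [315, 216, 12, 11]) tray@29 [ 71. -10.  29.]
([274.9, 235.5], 91, [269, 231, 12, 11]) tray@29 [266. -21.  29.]
top [244.6 195.3] 133 [271. -12.  29.]
top [330.8 237.2] 88 [-21.  37.  29.]
```

View pics/v6.png

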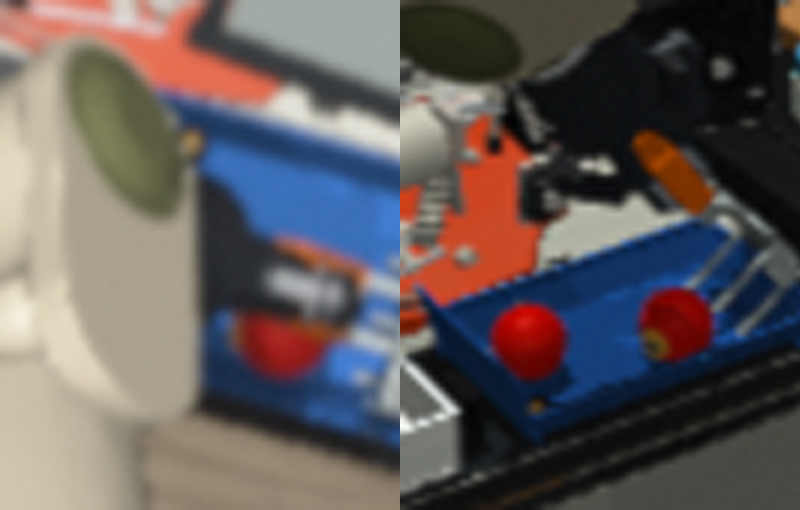

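Call:
servo_tool:
  deltas:
    - [[0, -0.019, 0.005], [-0.05, 0, 0], 0]
    - [[0, -0.018, 0.007], [-0.05, 0, 0], 0]
    - [[0, -0.017, 0.009], [-0.05, 0, 0], 0]
    - [[0, -0.0165, 0.0105], [-0.05, 0, 0], 0]
    - [[0, -0.016, 0.0125], [-0.05, 0, 0], 0]
    - [[0, -0.0155, 0.0145], [-0.05, 0, 0], 0]
    - [[0, -0.0155, 0.0165], [-0.05, 0, 0], 0]
    - [[0, -0.0155, 0.0185], [-0.05, 0, 0], 0]

```text
time_s: 12.85
eef_pos: [431.3, -25.7, 110.1]
ee_rot: [0.001, 0.13, 0.992, 0.001]
force: [-0.2, -1.2, -1.9]
grip_width: 0.253
grip_force: 60.6
```

```bash
python3 -c "from h import *; look()"
```

```text
t 12.8 tcp [431.3 -25.7 110.1] tray [-65.2  11.2 110.1] F [-0.2 -1.2 -1.9] w 0.253 gf 60.6
[[-0.966, 0.258, 0.003], [0.258, 0.966, 0.002], [-0.002, 0.002, -1.0]] yaw_y 75.08 pitch 0.1
tips [[-23.4  11.1   6.2]]
([344.0, 217.8], 90, [338, 213, 12, 11]) tray@29 [-18.  20.  29.]
([321.0, 221.0], 103, [315, 216, 12, 11]) tray@29 [ 71. -10.  29.]
([275.0, 235.7], 94, [269, 231, 12, 12]) tray@29 [267. -19.  29.]
top [244.6 195.2] 135 [272. -13.  29.]
top [306.1 215.4] 157 [71. -6. 29.]
top [326.7 232.2] 73 [-5. 26. 29.]
```

Call:
servo_tool:
  deltas:
    - [[0, 0, 0.015], [0, 0, 0], 0]
    - [[0, 0.03, 0], [0, 0, 0], 0]
    - [[0, 0.04, 0], [0, 0, 0], 0]
    - [[0, 0.04, 0], [0, 0, 0], 0]
    - [[0, 0.04, 0], [0, 0, 0], 0]
    - [[0, 0.04, 0], [0, 0, 0], 0]
    - [[0, 0.04, 0], [0, 0, 0], 0]
    - [[0, 0.04, 0], [0, 0, 0], 0]

```text
time_s: 13.75
eef_pos: [445.7, 27.3, 107.0]
ee_rot: [0.001, 0.129, 0.992, -0.001]
force: [-2.8, -5.2, 11.5]
grip_width: 0.249
grip_force: 62.7
```

Call:
servo_tool:
  deltas:
    - [[0, 0.04, 0], [0, 0, 0], 0]
    - [[0, 0.04, 0], [0, 0, 0], 0]
    - [[0, 0.03, 0], [0, 0, 0], 0]
    - [[0, 0.03, 0], [0, 0, 0], 0]
    - [[0, 0, 0], [0, 0, 0], 0]

```text
time_s: 14.25
eef_pos: [452.9, 55.0, 106.9]
ee_rot: [0.001, 0.129, 0.992, -0.0]
force: [0.7, -0.0, 6.1]
grip_width: 0.251
grip_force: 61.9
```

```bash
python3 -c "from h import *; look()"
```

```text
t 14.2 tcp [452.9  55.  106.9] tray [ 18.3  11.3 106.9] F [ 0.7 -0.   6.1] w 0.251 gf 61.9
[[-0.967, 0.256, 0.002], [0.256, 0.967, -0.001], [-0.002, -0.0, -1.0]] yaw_y 75.14 pitch -0.0
tips [[59.8 11.1  2.8]]
([324.6, 221.8], 189, [313, 216, 24, 13]) tray@29 [62.  2. 29.]
([275.0, 235.7], 94, [269, 231, 12, 12]) tray@29 [267. -19.  29.]
top [244.6 195.3] 135 [271. -12.  29.]
```

Call:
servo_tool:
  deltas:
    - [[0, 0.025, 0], [0, 0, 0], 0]
    - [[0, 0.025, 0], [0, 0, 0], 0]
    - [[0, 0.025, 0], [0, 0, 0], 0]
    - [[0, 0.02, 0], [0, 0, 0], 0]
    - [[0, 0, 0], [0, 0, 0], 0]

```text
time_s: 14.85
eef_pos: [457.6, 73.0, 106.9]
ee_rot: [0.001, 0.129, 0.992, -0.0]
force: [0.2, -2.1, 6.6]
grip_width: 0.245
grip_force: 62.0
```

Call:
servo_tool:
  deltas:
    - [[0, -0.03, -0.01], [-0.05, 0, 0], 0]
    - [[0, -0.03, -0.01], [-0.05, 0, 0], 0]
    - [[0, -0.03, -0.01], [-0.05, 0, 0], 0]
    - [[0, -0.03, -0.01], [-0.05, 0, 0], 0]
    - [[0, 0.008, -0.024], [0, 0, 0], 0]
    - [[0, 0.008, -0.024], [0, 0, 0], 0]
    - [[0, 0, 0], [0, 0, 0], 0]

```text
time_s: 15.55
eef_pos: [451.0, 49.0, 122.1]
ee_rot: [0.021, 0.128, 0.98, 0.154]
force: [-0.3, -1.0, -4.1]
grip_width: 0.251
grip_force: 60.7
```

Run:
```python
from h import *
s,R,im=look()
for y in(-15.5,15.5): p=scooppt(8,y,-100,s,R); print(y,p.round(),proj("scene",[p]).round(1))
```

```text
t 15.6 tcp [451.   49.  122.1] tray [ 12.1  11.6 122.1] F [-0.3 -1.  -4.1] w 0.251 gf 60.7
[[-0.966, 0.244, 0.08], [0.257, 0.92, 0.297], [-0.001, 0.307, -0.952]] yaw_y 75.14 pitch 17.9
tips [[83.5 11.6 35.9]]
([316.4, 216.6], 109, [310, 210, 13, 13]) tray@29 [ 71. -45.  29.]
([332.3, 218.7], 82, [326, 213, 12, 11]) tray@29 [25.  1. 29.]
([275.0, 235.6], 93, [269, 231, 12, 11]) tray@29 [266. -20.  29.]
top [244.5 195.2] 136 [272. -13.  29.]
top [299.2 212.9] 171 [94. -7. 29.]
top [312.6 229.8] 81 [39. 31. 29.]
-15.5 [474.  76.  49.] [[327.6 215.3]]
15.5 [444.  84.  49.] [[332.  219.1]]
```

Call:
servo_tool:
  deltas:
    - [[0, -0.028, -0.009], [0, 0, 0], 0]
    - [[0, -0.028, -0.009], [0, 0, 0], 0]
    - [[0, -0.028, -0.009], [0, 0, 0], 0]
    - [[0, -0.028, -0.009], [0, 0, 0], 0]
    - [[0, -0.028, -0.009], [0, 0, 0], 0]
    - [[0, 0, 0], [0, 0, 0], 0]
    - [[0, 0, 0], [0, 0, 0], 0]

```text
time_s: 16.35
eef_pos: [443.1, 19.9, 121.4]
ee_rot: [0.02, 0.129, 0.979, 0.155]
force: [0.4, 0.0, -3.5]
grip_width: 0.252
grip_force: 60.8
```

Run:
```python
from h import *
s,R,im=look()
for y in(-15.5,15.5): p=scooppt(8,y,-100,s,R); print(y,p.round(),proj("scene",[p]).round(1))
```

```text
t 16.4 tcp [443.1  19.9 121.4] tray [-18.1  11.6 121.4] F [ 0.4  0.  -3.5] w 0.252 gf 60.8
[[-0.966, 0.246, 0.08], [0.259, 0.919, 0.299], [0.0, 0.309, -0.951]] yaw_y 75.01 pitch 18.0
tips [[53.5 11.6 35.3]]
([338.8, 216.3], 83, [333, 210, 11, 12]) tray@29 [-6.  0. 29.]
([321.4, 221.0], 105, [316, 216, 12, 11]) tray@29 [70. -9. 29.]
([275.0, 235.7], 93, [269, 231, 12, 12]) tray@29 [267. -19.  29.]
top [244.6 195.2] 135 [272. -13.  29.]
top [306.6 215.5] 160 [70. -6. 29.]
top [322.1 232. ] 94 [ 9. 29. 29.]
-15.5 [466.  47.  49.] [[334.1 213.2]]
15.5 [436.  55.  49.] [[338.4 216.9]]
```

Call:
servo_tool:
  deltas:
    - [[0, 0.0155, -0.0475], [0, 0, 0], 0]
    - [[0, 0.0155, -0.0475], [0, 0, 0], 0]
    - [[0, 0.0155, -0.0475], [0, 0, 0], 0]
    - [[0, 0.0155, -0.0475], [0, 0, 0], 0]
    - [[0, 0.0155, -0.0475], [0, 0, 0], 0]
    - [[0, 0.0155, -0.0475], [0, 0, 0], 0]
    - [[0, 0.0155, -0.0475], [0, 0, 0], 0]
    - [[0, 0.0155, -0.0475], [0, 0, 0], 0]

```text
time_s: 17.25
eef_pos: [443.2, 20.1, 202.2]
ee_rot: [0.02, 0.129, 0.979, 0.155]
force: [-0.0, -0.7, -2.9]
grip_width: 0.249
grip_force: 60.7
```

Call:
servo_tool:
  deltas:
    - [[0, 0.077, 0.038], [0, 0, 0], 0]
    - [[0, 0.077, 0.038], [0, 0, 0], 0]
    - [[0, 0.077, 0.038], [0, 0, 0], 0]
    - [[0, 0.077, 0.038], [0, 0, 0], 0]
    - [[0, 0.077, 0.038], [0, 0, 0], 0]
    - [[0, 0.077, 0.038], [0, 0, 0], 0]
    - [[0, 0.077, 0.038], [0, 0, 0], 0]
    - [[0, 0.077, 0.038], [0, 0, 0], 0]

```text
time_s: 18.05
eef_pos: [478.4, 152.2, 181.8]
ee_rot: [0.02, 0.129, 0.979, 0.155]
force: [1.2, 0.6, -3.8]
grip_width: 0.252
grip_force: 60.6
```

Call:
servo_tool:
  deltas:
    - [[0, 0, 0], [0, 0, 0], 0]
    - [[0, 0.05, -0.017], [0.06, 0, 0], 0]
    - [[0, 0.05, -0.017], [0.06, 0, 0], 0]
    - [[0, -0.006, 0.048], [0, 0, 0], 0]
    - [[0, -0.006, 0.048], [0, 0, 0], 0]
    - [[0, -0.006, 0.048], [0, 0, 0], 0]
    - [[0, 0, 0], [0, 0, 0], 0]

```text
time_s: 18.75
eef_pos: [481.7, 167.5, 162.4]
ee_rot: [0.006, 0.131, 0.989, 0.062]
force: [-0.3, -0.1, -3.4]
grip_width: 0.251
grip_force: 60.7
```

Run:
```python
from h import *
s,R,im=look()
for y in(-15.5,15.5): p=scooppt(8,y,-100,s,R); print(y,p.round(),proj("scene",[p]).round(1))
```

```text
t 18.8 tcp [481.7 167.5 162.4] tray [134.5  12.5 162.4] F [-0.3 -0.1 -3.4] w 0.251 gf 60.7
[[-0.966, 0.258, 0.029], [0.259, 0.958, 0.121], [0.004, 0.125, -0.992]] yaw_y 74.94 pitch 7.2
tips [[188.6  12.9  64.4]]
([307.6, 219.8], 92, [300, 214, 13, 12]) tray@29 [111. -45.  29.]
([322.1, 221.0], 87, [318, 216, 10, 11]) tray@29 [67. -7. 29.]
([275.1, 235.7], 95, [269, 231, 12, 12]) tray@29 [266. -19.  29.]
top [244.5 195.2] 134 [272. -13.  29.]
-15.5 [501. 181.  85.] [[303.4 216.2]]
15.5 [471. 189.  85.] [[307.6 220.2]]
```

Call:
servo_tool:
  deltas:
    - [[0, 0.05, -0.017], [0.06, 0, 0], 0]
    - [[0, 0.05, -0.017], [0.06, 0, 0], 0]
    - [[0, 0.05, -0.017], [0.06, 0, 0], 0]
    - [[0, 0.05, -0.017], [0.06, 0, 0], 0]
    - [[0, 0.05, -0.017], [0.06, 0, 0], 0]
    - [[0, 0.05, -0.017], [0.06, 0, 0], 0]
    - [[0, 0.05, -0.017], [0.06, 0, 0], 0]
    - [[0, 0.05, -0.017], [0.06, 0, 0], 0]

```text
time_s: 19.65
eef_pos: [504.4, 248.1, 175.2]
ee_rot: [-0.04, 0.124, 0.943, -0.307]
force: [0.7, -0.2, -2.2]
grip_width: 0.25
grip_force: 60.8
```

Call:
servo_tool:
  deltas:
    - [[0, 0, 0], [0, 0, 0], 0]
    - [[0, 0, 0], [0, 0, 0], 0]
    - [[0, 0, 0], [0, 0, 0], 0]
    - [[0, 0, 0], [0, 0, 0], 0]

```text
time_s: 20.05
eef_pos: [504.1, 246.8, 175.5]
ee_rot: [-0.04, 0.125, 0.943, -0.306]
force: [0.2, -0.1, -2.7]
grip_width: 0.247
grip_force: 60.8
```

Run:
```python
from h import *
s,R,im=look()
```

```text
t 20.1 tcp [504.1 246.8 175.5] tray [216.9  11.4 175.5] F [ 0.2 -0.1 -2.7] w 0.247 gf 60.8
[[-0.966, 0.211, -0.151], [0.259, 0.782, -0.566], [-0.001, -0.586, -0.81]] yaw_y 74.93 pitch -35.9
tips [[189.5  11.3  66.9]]
([321.4, 220.9], 103, [316, 216, 12, 11]) tray@29 [69. -9. 29.]
([275.1, 236.2], 122, [268, 230, 17, 14]) tray@29 [268. -16.  29.]
top [245.2 190.2] 65 [274. -28.  29.]
top [237.3 207.9] 27 [282.  31.  29.]
top [306.6 215.6] 160 [69. -6. 29.]
```

Call:
servo_tool:
  deltas:
    - [[0, -0.044, -0.061], [0, 0, 0], 0]
    - [[0, -0.14, 0.1015], [0, 0, 0], 0]
    - [[0, -0.14, 0.1015], [0, 0, 0], 0]
    - [[0, -0.14, 0.1015], [0, 0, 0], 0]
    - [[0, -0.14, 0.1015], [0, 0, 0], 0]
    - [[0, -0.14, 0.1015], [0, 0, 0], 0]
    - [[0, -0.14, 0.1015], [0, 0, 0], 0]

```text
time_s: 20.85
eef_pos: [450.1, 45.8, 191.2]
ee_rot: [-0.039, 0.124, 0.943, -0.306]
force: [0.6, -0.8, -2.2]
grip_width: 0.252
grip_force: 60.8
```

Call:
servo_tool:
  deltas:
    - [[0, -0.0405, 0.018], [-0.05, 0, 0], 0]
    - [[0, -0.0405, 0.018], [-0.05, 0, 0], 0]
    - [[0, -0.0405, 0.018], [-0.05, 0, 0], 0]
    - [[0, -0.0405, 0.018], [-0.05, 0, 0], 0]
    - [[0, -0.0405, 0.018], [-0.05, 0, 0], 0]
    - [[0, -0.0405, 0.018], [-0.05, 0, 0], 0]
    - [[0, -0.0405, 0.018], [-0.05, 0, 0], 0]
    - [[0, -0.0405, 0.018], [-0.05, 0, 0], 0]

```text
time_s: 21.65
eef_pos: [432.5, -20.7, 186.8]
ee_rot: [0.002, 0.13, 0.992, 0.001]
force: [-0.4, -0.3, -2.6]
grip_width: 0.253
grip_force: 60.7
```

Call:
servo_tool:
  deltas:
    - [[-0.02, 0, 0], [0, 0, 0], 0]
    - [[0, 0, 0], [0, 0, 0], 0]
    - [[0, 0, 0], [0, 0, 0], 0]

```text
time_s: 21.95
eef_pos: [436.5, -20.8, 185.8]
ee_rot: [0.0, 0.13, 0.992, -0.001]
force: [0.7, 1.0, -2.5]
grip_width: 0.249
grip_force: 60.7
```

Run:
```python
from h import *
s,R,im=look(); im2=optics.capture("scene")
a=cv2.resize(im[170:260,225:385],(800,450),interpolation=2)[:, :430]; b=cv2.resize(im2[165:250,300:380],(423,450),interpolation=2)[:,:370]
cv2.imwrite("pics/v7.png",np.hstack([a,b]))
```

```text
t 21.9 tcp [436.5 -20.8 185.8] tray [-59.1   7.5 185.8] F [ 0.7  1.  -2.5] w 0.249 gf 60.7
[[-0.966, 0.257, 0.0], [0.257, 0.966, -0.001], [-0.0, -0.001, -1.0]] yaw_y 75.1 pitch -0.1
tips [[-17.7   7.5  81.7]]
([321.4, 221.0], 105, [316, 216, 12, 11]) tray@29 [70. -9. 29.]
([275.1, 236.1], 119, [268, 230, 18, 14]) tray@29 [268. -17.  29.]
top [243.9 197.7] 216 [271.  -5.  29.]
top [306.6 215.6] 161 [69. -6. 29.]
```

View pics/v7.png

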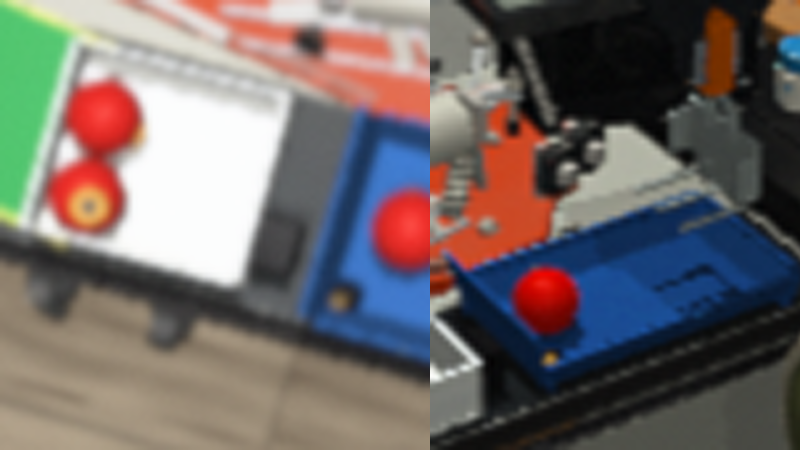

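Call:
servo_tool:
  deltas:
    - [[0, 0, 0.075], [0, 0, 0], 0]
    - [[0, 0, 0.075], [0, 0, 0], 0]
    - [[0, 0, 0.075], [0, 0, 0], 0]
    - [[0, 0, 0.075], [0, 0, 0], 0]
    - [[0, 0, 0.05], [0, 0, 0], 0]
    - [[0, 0, 0.03], [0, 0, 0], 0]
    - [[0, 0, 0.014], [0, 0, 0], 0]
    - [[0, 0, 0], [0, 0, 0], 0]

```text
time_s: 22.9
eef_pos: [436.7, -21.2, 107.0]
ee_rot: [0.0, 0.13, 0.992, -0.0]
force: [-0.7, 0.2, -2.8]
grip_width: 0.245
grip_force: 60.7
```

Call:
servo_tool:
  deltas:
    - [[0, 0.04, 0], [0, 0, 0], 0]
    - [[0, 0.05, 0], [0, 0, 0], 0]
    - [[0, 0.05, 0], [0, 0, 0], 0]
    - [[0, 0.05, 0], [0, 0, 0], 0]
    - [[0, 0.05, 0], [0, 0, 0], 0]
    - [[0, 0.05, 0], [0, 0, 0], 0]
    - [[0, 0.04, 0], [0, 0, 0], 0]
    - [[0, 0.04, 0], [0, 0, 0], 0]

```text
time_s: 23.7
eef_pos: [455.9, 50.8, 107.0]
ee_rot: [0.001, 0.13, 0.992, -0.0]
force: [-6.4, -15.0, 16.3]
grip_width: 0.25
grip_force: 63.3
```

Call:
servo_tool:
  deltas:
    - [[0, 0.04, 0], [0, 0, 0], 0]
    - [[0, 0.04, 0], [0, 0, 0], 0]
    - [[0, 0.03, 0], [0, 0, 0], 0]
    - [[0, 0.02, 0], [0, 0, 0], 0]
    - [[0, 0, 0], [0, 0, 0], 0]

```text
time_s: 24.2
eef_pos: [462.5, 76.3, 106.9]
ee_rot: [0.001, 0.13, 0.992, 0.0]
force: [-0.6, -2.5, 6.1]
grip_width: 0.249
grip_force: 62.0
```

```bash
python3 -c "from h import *; look()"
```

```text
t 24.2 tcp [462.5  76.3 106.9] tray [ 41.4   7.5 106.9] F [-0.6 -2.5  6.1] w 0.249 gf 62.0
[[-0.966, 0.257, 0.001], [0.257, 0.966, 0.0], [-0.001, 0.0, -1.0]] yaw_y 75.09 pitch 0.0
tips [[83.   7.4  2.9]]
([318.6, 220.7], 84, [313, 216, 11, 11]) tray@29 [ 78. -16.  29.]
([275.1, 236.1], 119, [268, 230, 18, 14]) tray@29 [268. -17.  29.]
top [243.9 197.6] 214 [271.  -5.  29.]
```

Call:
servo_tool:
  deltas:
    - [[0, 0.02, 0], [0, 0, 0], 0]
    - [[0, 0.02, 0], [0, 0, 0], 0]
    - [[0, 0.02, 0], [0, 0, 0], 0]
    - [[0, 0.02, 0], [0, 0, 0], 0]
    - [[0, 0, 0], [0, 0, 0], 0]

```text
time_s: 24.8
eef_pos: [466.6, 91.7, 106.9]
ee_rot: [0.0, 0.13, 0.992, 0.0]
force: [0.3, -2.4, 6.2]
grip_width: 0.255
grip_force: 62.0
```

Run:
```python
from h import *
look(); im2=optics.capture("scene")
cv2.imwrite("pics/v8.png",cv2.resize(im2[165:250,290:370],(480,510),interpolation=2))
```

```text
t 24.8 tcp [466.6  91.7 106.9] tray [ 57.3   7.6 106.9] F [ 0.3 -2.4  6.2] w 0.255 gf 62.0
[[-0.966, 0.258, 0.001], [0.258, 0.966, 0.0], [-0.001, 0.0, -1.0]] yaw_y 75.08 pitch 0.0
tips [[98.9  7.5  2.9]]
([318.4, 220.5], 86, [313, 216, 11, 11]) tray@29 [ 78. -18.  29.]
([275.1, 236.1], 119, [268, 230, 18, 14]) tray@29 [268. -17.  29.]
top [243.8 197.7] 217 [272.  -4.  29.]
```

View pics/v8.png

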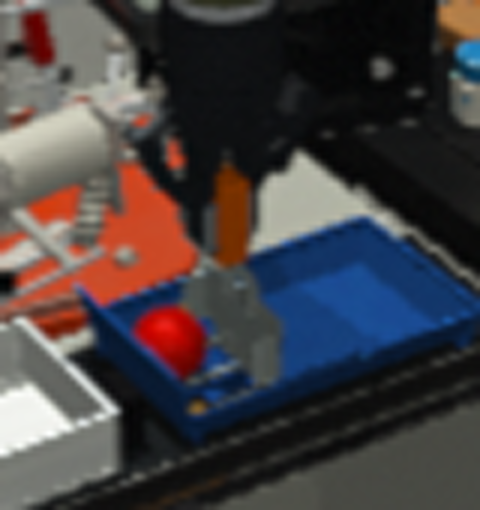

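Call:
servo_tool:
  deltas:
    - [[0, -0.03, -0.01], [-0.05, 0, 0], 0]
    - [[0, -0.03, -0.01], [-0.05, 0, 0], 0]
    - [[0, -0.03, -0.01], [-0.05, 0, 0], 0]
    - [[0, -0.03, -0.01], [-0.05, 0, 0], 0]
    - [[0, 0.008, -0.024], [0, 0, 0], 0]
    - [[0, 0.008, -0.024], [0, 0, 0], 0]
    - [[0, 0, 0], [0, 0, 0], 0]
    - [[0, 0, 0], [0, 0, 0], 0]

```text
time_s: 25.75
eef_pos: [459.9, 67.9, 121.9]
ee_rot: [0.02, 0.128, 0.979, 0.155]
force: [-0.0, -0.3, -3.7]
grip_width: 0.254
grip_force: 60.7
```

Call:
servo_tool:
  deltas:
    - [[0, 0.0155, -0.0475], [0, 0, 0], 0]
    - [[0, 0.0155, -0.0475], [0, 0, 0], 0]
    - [[0, 0.0155, -0.0475], [0, 0, 0], 0]
    - [[0, 0.0155, -0.0475], [0, 0, 0], 0]
    - [[0, 0.0155, -0.0475], [0, 0, 0], 0]
    - [[0, 0.0155, -0.0475], [0, 0, 0], 0]
    - [[0, 0.0155, -0.0475], [0, 0, 0], 0]
    - [[0, 0.0155, -0.0475], [0, 0, 0], 0]

```text
time_s: 26.55
eef_pos: [459.9, 67.2, 202.5]
ee_rot: [0.02, 0.129, 0.979, 0.155]
force: [-0.1, 0.2, -3.0]
grip_width: 0.25
grip_force: 60.6
```

Run:
```python
from h import *
s,R,im=look()
for y in(-15.5,15.5): p=scooppt(8,y,-100,s,R); print(y,p.round(),proj("scene",[p]).round(1))
im2=optics.capture("scene"); H,S,V=hsv(im2); y=(H>15)&(H<36)&(S>90)&(V>90); print([(b[0].tolist(),int(b[1])) for b in blobs(y,2) if 290<b[0][0]<372 and 195<b[0][1]<245])
```

```text
t 26.6 tcp [459.9  67.2 202.5] tray [ 31.9   7.7 202.5] F [-0.1  0.2 -3. ] w 0.25 gf 60.6
[[-0.966, 0.245, 0.08], [0.258, 0.919, 0.299], [-0.0, 0.309, -0.951]] yaw_y 75.04 pitch 18.0
tips [[103.5   7.8 116.4]]
([322.2, 197.7], 119, [317, 192, 12, 12]) tray@29 [ -24. -155.   29.]
([275.1, 236.1], 119, [268, 230, 18, 14]) tray@29 [268. -17.  29.]
top [243.8 197.7] 217 [272.  -4.  29.]
top [307.9 211.1] 112 [ 69. -20.  29.]
-15.5 [483.  94. 130.] [[322.7 198.8]]
15.5 [453. 102. 130.] [[327.  202.5]]
[([315.2, 197.0], 4)]
```

Call:
servo_tool:
  deltas:
    - [[0, 0.071, 0.044], [0, 0, 0], 0]
    - [[0, 0.071, 0.044], [0, 0, 0], 0]
    - [[0, 0.071, 0.044], [0, 0, 0], 0]
    - [[0, 0.071, 0.044], [0, 0, 0], 0]
    - [[0, 0.071, 0.044], [0, 0, 0], 0]
    - [[0, 0, 0], [0, 0, 0], 0]

```text
time_s: 27.3
eef_pos: [480.3, 146.9, 180.7]
ee_rot: [0.019, 0.128, 0.979, 0.155]
force: [-0.8, -0.3, -2.6]
grip_width: 0.249
grip_force: 60.8
```

Call:
servo_tool:
  deltas:
    - [[0, 0, 0], [0, 0, 0], 0]
    - [[0, 0.05, -0.017], [0.06, 0, 0], 0]
    - [[0, 0.05, -0.017], [0.06, 0, 0], 0]
    - [[0, -0.006, 0.048], [0, 0, 0], 0]
    - [[0, -0.006, 0.048], [0, 0, 0], 0]
    - [[0, -0.006, 0.048], [0, 0, 0], 0]
    - [[0, 0, 0], [0, 0, 0], 0]

```text
time_s: 28.0
eef_pos: [484.3, 161.6, 162.6]
ee_rot: [0.006, 0.131, 0.989, 0.062]
force: [-1.1, 0.2, -2.4]
grip_width: 0.251
grip_force: 60.8
```

Run:
```python
from h import *
s,R,im=look()
for y in(-15.5,15.5): p=scooppt(8,y,-100,s,R); print(y,p.round(),proj("scene",[p]).round(1))
```

```text
t 28.0 tcp [484.3 161.6 162.6] tray [129.5   8.5 162.6] F [-1.1  0.2 -2.4] w 0.251 gf 60.8
[[-0.966, 0.258, 0.029], [0.259, 0.958, 0.121], [0.004, 0.125, -0.992]] yaw_y 74.94 pitch 7.2
tips [[183.6   8.9  64.6]]
([303.4, 214.5], 119, [298, 209, 12, 12]) tray@29 [107. -86.  29.]
([275.1, 236.1], 119, [268, 230, 18, 14]) tray@29 [268. -17.  29.]
top [243.9 197.7] 215 [271.  -5.  29.]
-15.5 [504. 175.  85.] [[304.1 215.3]]
15.5 [474. 183.  85.] [[308.2 219.2]]
```

Call:
servo_tool:
  deltas:
    - [[0, 0.05, -0.017], [0.06, 0, 0], 0]
    - [[0, 0.05, -0.017], [0.06, 0, 0], 0]
    - [[0, 0.05, -0.017], [0.06, 0, 0], 0]
    - [[0, 0.05, -0.017], [0.06, 0, 0], 0]
    - [[0, 0.05, -0.017], [0.06, 0, 0], 0]
    - [[0, 0.05, -0.017], [0.06, 0, 0], 0]
    - [[0, 0.05, -0.017], [0.06, 0, 0], 0]
    - [[0, 0.05, -0.017], [0.06, 0, 0], 0]

```text
time_s: 28.9
eef_pos: [507.0, 242.2, 175.4]
ee_rot: [-0.04, 0.124, 0.943, -0.307]
force: [-0.1, -0.1, -2.7]
grip_width: 0.246
grip_force: 60.9
```

Call:
servo_tool:
  deltas:
    - [[0, 0, 0], [0, 0, 0], 0]
    - [[0, 0, 0], [0, 0, 0], 0]
    - [[0, 0, 0], [0, 0, 0], 0]
    - [[0, 0, 0], [0, 0, 0], 0]

```text
time_s: 29.3
eef_pos: [506.7, 240.9, 175.7]
ee_rot: [-0.04, 0.125, 0.943, -0.306]
force: [0.6, -0.1, -2.0]
grip_width: 0.248
grip_force: 60.8
```

Call:
servo_tool:
  deltas:
    - [[0, -0.044, -0.061], [0, 0, 0], 0]
    - [[0, -0.14, 0.1015], [0, 0, 0], 0]
    - [[0, -0.14, 0.1015], [0, 0, 0], 0]
    - [[0, -0.14, 0.1015], [0, 0, 0], 0]
    - [[0, -0.14, 0.1015], [0, 0, 0], 0]
    - [[0, -0.14, 0.1015], [0, 0, 0], 0]
    - [[0, -0.14, 0.1015], [0, 0, 0], 0]

```text
time_s: 30.0
eef_pos: [452.6, 39.7, 191.5]
ee_rot: [-0.039, 0.124, 0.943, -0.306]
force: [0.6, 0.1, -1.5]
grip_width: 0.249
grip_force: 60.9
```

Call:
servo_tool:
  deltas:
    - [[0, -0.0405, 0.018], [-0.05, 0, 0], 0]
    - [[0, -0.0405, 0.018], [-0.05, 0, 0], 0]
    - [[0, -0.0405, 0.018], [-0.05, 0, 0], 0]
    - [[0, -0.0405, 0.018], [-0.05, 0, 0], 0]
    - [[0, -0.0405, 0.018], [-0.05, 0, 0], 0]
    - [[0, -0.0405, 0.018], [-0.05, 0, 0], 0]
    - [[0, -0.0405, 0.018], [-0.05, 0, 0], 0]
    - [[0, -0.0405, 0.018], [-0.05, 0, 0], 0]

```text
time_s: 30.8
eef_pos: [435.1, -26.8, 187.2]
ee_rot: [0.002, 0.13, 0.992, 0.001]
force: [0.4, 0.2, -2.9]
grip_width: 0.249
grip_force: 60.8
```

Run:
```python
from h import *
s,R,im=look(); im2=optics.capture("scene"); cv2.imwrite("pics/t9.png",im)
a=cv2.resize(im[165:265,190:390],(800,400),interpolation=2)[:, :480]; b=cv2.resize(im2[180:260,240:370],(650,400),interpolation=2)[:,330:]
cv2.imwrite("pics/v9.png",np.hstack([a,b]))
```

```text
t 30.8 tcp [435.1 -26.8 187.2] tray [-65.2   7.3 187.2] F [ 0.4  0.2 -2.9] w 0.249 gf 60.8
[[-0.966, 0.258, 0.004], [0.258, 0.966, 0.002], [-0.003, 0.002, -1.0]] yaw_y 75.07 pitch 0.1
tips [[-23.5   7.   83.3]]
([280.4, 234.7], 218, [268, 228, 25, 16]) tray@29 [247. -14.  29.]
top [243.9 197.6] 218 [271.  -5.  29.]
top [258.  202.4] 101 [225.  -3.  29.]
```

View pics/v9.png

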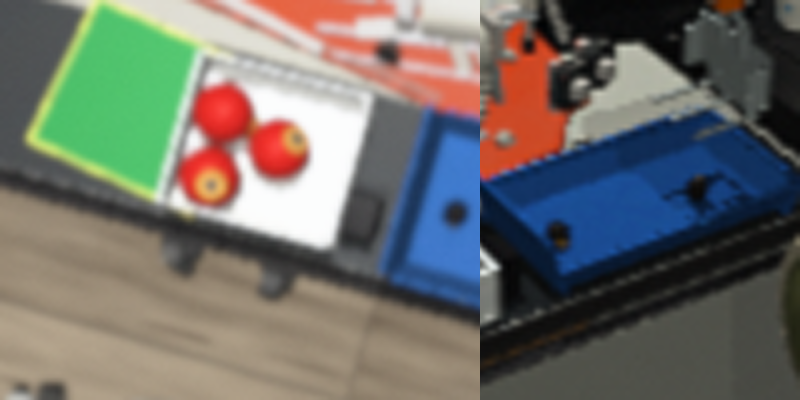

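Run:
```python
from h import *
print(tr(cast("scene",[[349.6,217.4],[240+(558-150)/5,180+235/5]],13)).round(), tr(cast("top",[[303.7,218]],13)).round())
im=cv2.imread("pics/t9.png"); H,S,V=hsv(im)
m=((H>20)&(H<80)&(S>100)&REG); m[:,:190]=m[:,:190]
c=big(m).reshape(-1,2); P=cast("top",c,0)[:,:2]
r=cv2.minAreaRect(P.astype(np.float32)); print("mat",r,cv2.boxPoints(r).round(1).tolist())
h=cv2.convexHull(c); a=cv2.approxPolyDP(h,3,True).reshape(-1,2); print(a.tolist(),cast("top",a,0).round().tolist())
```

```text
[[-52.  11.  13.]
 [ 79.   7.  13.]] [[76.  3. 13.]]
mat ((562.1490478515625, 377.0964660644531), (107.76097869873047, 126.38794708251953), 66.93514251708984) [[482.8999938964844, 352.29998779296875], [599.2000122070312, 302.79998779296875], [641.4000244140625, 401.8999938964844], [525.0999755859375, 451.3999938964844]]
[[214, 166], [237, 175], [227, 213], [197, 200]] [[635.0, 398.0, 0.0], [608.0, 324.0, 0.0], [487.0, 351.0, 0.0], [525.0, 447.0, 0.0]]
```

Call:
servo_tool:
  deltas:
    - [[-0.012, 0.11, 0], [0, 0, 0], 0]
    - [[-0.012, 0.12, 0], [0, 0, 0], 0]
    - [[0, 0.11, 0], [0, 0, 0], 0]
    - [[0, 0, 0.06], [0, 0, 0], 0]
    - [[0, 0, 0.075], [0, 0, 0], 0]
    - [[0, 0, 0.075], [0, 0, 0], 0]
    - [[0, 0, 0.075], [0, 0, 0], 0]
    - [[0, 0, 0.06], [0, 0, 0], 0]

```text
time_s: 31.75
eef_pos: [457.2, 39.2, 116.4]
ee_rot: [0.0, 0.129, 0.992, -0.001]
force: [-0.1, 0.1, -2.5]
grip_width: 0.245
grip_force: 60.8
```

Call:
servo_tool:
  deltas:
    - [[0, 0, 0.03], [0, 0, 0], 0]
    - [[0, 0, 0.02], [0, 0, 0], 0]
    - [[0, 0, 0.005], [0, 0, 0], 0]
    - [[0, 0, 0.003], [0, 0, 0], 0]
    - [[0, 0, 0], [0, 0, 0], 0]

```text
time_s: 32.25
eef_pos: [457.5, 38.7, 106.9]
ee_rot: [0.001, 0.13, 0.992, -0.0]
force: [-6.3, 1.2, 14.9]
grip_width: 0.247
grip_force: 63.3
```

```bash
python3 -c "
from h import *
rep(); im=optics.capture('scene'); H,S,V=hsv(im); m=(V<60); print('dark',[(b[0].tolist(),int(b[1]),tr(cast('scene',[b[0]],13)).round()[0].tolist()) for b in blobs(m,6) if b[1]<60 and 300<b[0][0]<370 and 200<b[0][1]<240])"
```

```text
t 32.2 tcp [457.5  38.7 106.9] tray [  3.8   2.6 106.9] F [-6.3  1.2 14.9] w 0.247 gf 63.3
[[-0.966, 0.257, 0.001], [0.257, 0.966, -0.001], [-0.001, -0.0, -1.0]] yaw_y 75.09 pitch -0.0
dark [([348.7, 217.8], 20, [-47.0, 11.0, 13.0]), ([339.6, 223.4], 12, [6.0, 24.0, 13.0]), ([321.5, 226.7], 15, [78.0, 5.0, 13.0])]
```

Call:
servo_tool:
  deltas:
    - [[0, 0, -0.002], [0, 0, 0], 0]
    - [[0, 0, 0], [0, 0, 0], 0.6]
    - [[0, 0, 0], [0, 0, 0], 1]
    - [[0, 0, 0], [0, 0, 0], 1]
    - [[0, 0, 0], [0, 0, 0], 1]
    - [[0, 0, 0], [0, 0, 0], 1]
    - [[0, 0, 0], [0, 0, 0], 1]

```text
time_s: 33.0
eef_pos: [457.2, 38.4, 105.3]
ee_rot: [-0.0, 0.13, 0.991, -0.0]
force: [-0.5, 0.2, -0.7]
grip_width: 1.0
grip_force: 0.0
```

Call:
servo_tool:
  deltas:
    - [[0, 0, -0.08], [0, 0, 0], 1]
    - [[0, 0, -0.15], [0, 0, 0], 1]
    - [[0, 0, -0.15], [0, 0, 0], 1]
    - [[0, 0, -0.15], [0, 0, 0], 1]
    - [[0, 0, -0.1], [0, 0, 0], 1]
    - [[0, 0, 0], [0, 0, 0], 1]

```text
time_s: 33.6
eef_pos: [458.2, 38.3, 233.6]
ee_rot: [0.003, 0.13, 0.991, -0.0]
force: [-0.5, -0.8, 0.3]
grip_width: 0.999
grip_force: 0.0
```

Run:
```python
from h import *
rep(); im=optics.capture("scene"); top=optics.capture("top"); cv2.imwrite("pics/t10.png",top)
m=optics.camera_model("scene")
H,S,V=hsv(im);mo=(H>5)&(H<22)&(S>170); print("orange",[(b[0].tolist(),int(b[1])) for b in blobs(mo,20) if 300<b[0][0]<380 and 165<b[0][1]<240],proj("scene",un([[3.8,2.6,128]])).round(1))
# dish lug in the top view: dark block between dish and tray, at z=42
H,S,V=hsv(top)
c=big((S<40)&(V>205)&REG).reshape(-1,2); r=cv2.minAreaRect(cast("top",c,48)[:,:2].astype(np.float32)); print("dish",r)
a=cv2.resize(top[165:265,190:390],(800,400),interpolation=2)[:,:430]; b=cv2.resize(im[175:255,250:370],(600,400),interpolation=2)[:,:370]
cv2.imwrite("pics/v10.png",np.hstack([a,b]))
```

```text
t 33.6 tcp [458.2  38.3 233.6] tray [  3.6   1.8 233.6] F [-0.5 -0.8  0.3] w 0.999 gf 0.0
[[-0.966, 0.258, 0.005], [0.258, 0.966, -0.001], [-0.005, 0.0, -1.0]] yaw_y 75.05 pitch 0.0
orange [([372.8, 165.8], 21), ([313.9, 201.3], 267), ([337.6, 194.4], 142)] [[337.4 196.1]]
dish ((419.221435546875, 22.810462951660156), (178.561767578125, 202.61524963378906), 80.05542755126953)
```

View pics/v10.png

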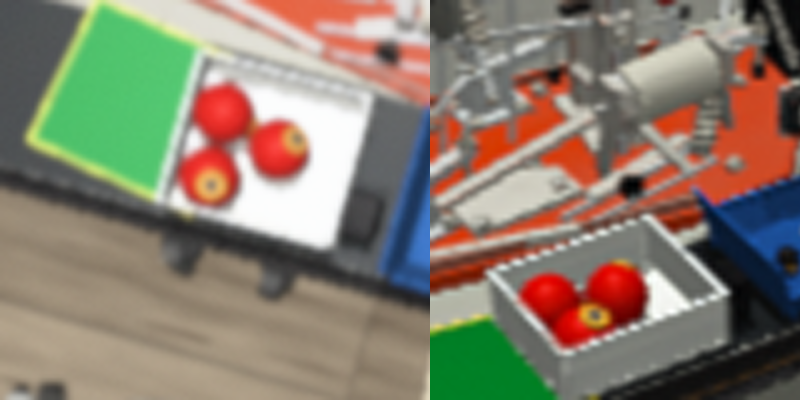

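```bash
cat >> h.py <<'E'
def line(P): 
    vx,vy,x,y=cv2.fitLine(P.astype(np.float32),cv2.DIST_HUBER,0,.01,.01).ravel(); return np.array([x,y]),np.array([vx,vy])
def mat(im,left=True):
    H,S,V=hsv(im); m=((H>20)&(H<85)&(S>90)&REG).astype(np.uint8); m[:,245:]=0
    c=max(cv2.findContours(m,0,1)[0],key=cv2.contourArea).reshape(-1,2)
    return c,cast("top",c,0)[:,:2]
def dish(im,xr=(225,290)):
    H,S,V=hsv(im); m=((S<45)&(V>170)|redm(im)|((H>15)&(H<36)&(S>90)))&REG; m[:,:xr[0]]=0;m[:,xr[1]:]=0
    m=cv2.morphologyEx(m.astype(np.uint8),2,np.ones((3,3)))
    c=max(cv2.findContours(m,0,1)[0],key=cv2.contourArea).reshape(-1,2); r=cv2.minAreaRect(cast("top",c,48)[:,:2].astype(np.float32)); return r,c
E
python3 - <<'E'
from h import *
im=cv2.imread("pics/t10.png")
c,P=mat(im)
ang=np.radians(67)
for it in range(3):
    ex=np.array([np.cos(ang),np.sin(ang)]); ey=np.array([-ex[1],ex[0]])
    a=P@ex; b=P@ey
    L=P[(a>a.max()-4)&(b>b.min()+12)&(b<b.max()-12)]; N=P[(b>b.max()-4)&(a>a.max()-80)&(a<a.max()-10)]; F=P[(b<b.min()+4)&(a>a.max()-80)&(a<a.max()-10)]
    da=[]
    for Q,base in((L,90),(N,0),(F,0)):
        p,d=line(Q); t=(np.degrees(np.arctan2(d[1],d[0]))-base)%180; da.append(t)
    print(np.round(da,1),len(L),len(N),len(F),"xmax",(L@ex).mean().round(1),"y",(N@ey).mean().round(1),(F@ey).mean().round(1)); ang=np.radians(np.average(da,weights=[3,1,1]))
print(np.degrees(ang)); xm=(L@ex).mean()+1.5; ym=((N@ey).mean()+(F@ey).mean())/2; C=ex*(xm-72)+ey*ym; print("mat",C.round(1))
r,c=dish(im); print("dish",r)
print("lug",cast("top",[[280.75,219.25]],42).round(1))
H,S,V=hsv(im); print(V[205:235:3,268:296:3])
E
```

```text
[65.7 67.5 66.1] 27 20 20 xmax 619.6 y -307.8 -433.1
[65.7 67.3 66.1] 30 19 20 xmax 624.7 y -299.3 -424.7
[65.7 67.3 66.1] 30 19 20 xmax 625.1 y -298.6 -424.0
66.09669952392578
mat [555.  360.7]
dish ((543.1654663085938, 279.67266845703125), (201.41500854492188, 153.83018493652344), 73.2608642578125)
lug [[469.  178.6  42. ]]
[[245 253 253 245 103 103 102 103 137 101]
 [253 253 253 224  98 103 102 104 145  93]
 [253 253 252 158  86  95  96 109 127  98]
 [253 253 250 103  70  69  82 127 104 119]
 [253 253 234  75  74  69  82 149  93 151]
 [253 253 194  67  73  54  97 138  94 184]
 [252 250 126  51  61  53 117 110 111 199]
 [182 195 101  64  57  83 143  96 138 201]
 [ 58  64  99 100  96 100 139  92 165 199]
 [ 51  44  55  94  95 103 120 115 131 143]]
```

Run:
```python
from h import *
s,R=st(); print(s['joints'].round(3))
p=cast("top",[(240.75,178),(283,188.75),(273.75,227.5),(230,214.5)],48); print(p.round(1).tolist(),p.mean(0).round(1)); r=cv2.minAreaRect(p[:,:2].astype(np.float32)); print(r)
p=un([[0,0,0]]); print(p)
```

```text
[-0.173  0.167  1.686 -0.     1.289 -1.482]
[[592.5, 304.3, 48.0], [562.4, 174.0, 48.0], [443.2, 198.8, 48.0], [479.8, 333.1, 48.0]] [519.5 252.6  48. ]
((519.3301391601562, 251.1878662109375), (139.19906616210938, 121.63135528564453), 75.66160583496094)
[[459.03526638  34.3638505    0.        ]]
```

Call:
servo_tool:
  deltas:
    - [[0.032, 0.172, 0], [0, 0, 0], 1]
    - [[0.032, 0.172, 0], [0, 0, 0], 1]
    - [[0.032, 0.172, 0], [0, 0, 0], 1]
    - [[0.032, 0.172, 0], [0, 0, 0], 1]
    - [[0, 0, 0], [0, 0, 0.0902], 1]
    - [[0, 0, 0], [0, 0, 0.0902], 1]
    - [[0, 0, 0], [0, 0, 0.0902], 1]
    - [[0, 0, 0], [0, 0, 0.0902], 1]

```text
time_s: 34.5
eef_pos: [467.4, 178.0, 229.6]
ee_rot: [-0.001, 0.405, 0.914, -0.001]
force: [-0.1, -0.2, -0.1]
grip_width: 1.001
grip_force: 0.0
```

Call:
servo_tool:
  deltas:
    - [[0, 0, 0], [0, 0, 0.0902], 0.8]
    - [[0, 0, 0], [0, 0, 0.0902], 0.8]
    - [[0, 0, 0], [0, 0, 0.0902], 0.8]
    - [[0, 0, 0], [0, 0, 0.0902], 0.8]
    - [[0, 0, 0], [0, 0, 0.0902], 0.8]
    - [[0, 0, 0], [0, 0, 0.0902], 0.8]
    - [[0, 0, 0], [0, 0, 0.0902], 0.8]
    - [[0, 0, 0], [0, 0, 0], 0.8]

```text
time_s: 35.3
eef_pos: [467.5, 177.9, 229.8]
ee_rot: [-0.001, 0.79, 0.613, -0.001]
force: [-0.1, 0.1, 0.6]
grip_width: 0.801
grip_force: 0.0
```

Run:
```python
from h import *
s,R=rep(); print(to([469.3,178,60],R,s['eef_pos']))
im=optics.capture("scene"); print([ (b[0].tolist(),int(b[1])) for b in blobs(redm(im),15) if 240<b[0][0]<372 and 200<b[0][1]<260])
```

```text
t 35.3 tcp [467.5 177.9 229.8] tray [140.8  29.  229.8] F [-0.1  0.1  0.6] w 0.801 gf 0.0
[[0.247, 0.969, -0.003], [0.969, -0.247, -0.0], [-0.001, -0.002, -1.0]] yaw_y -14.33 pitch -0.1
[0.0037 0.0107 0.8491]
[([280.4, 234.7], 218)]
```

Call:
servo_tool:
  deltas:
    - [[0.006, 0.01, 0.15], [0, 0, 0], 0.8]
    - [[0, 0, 0.2], [0, 0, 0], 0.8]
    - [[0, 0, 0.2], [0, 0, 0], 0.8]
    - [[0, 0, 0.15], [0, 0, 0], 0.8]
    - [[0, 0, 0.1], [0, 0, 0], 0.8]
    - [[0, 0, 0.06], [0, 0, 0], 0.8]
    - [[0, 0, 0.04], [0, 0, 0], 0.8]
    - [[0, 0, 0], [0, 0, 0], 0.8]

```text
time_s: 36.15
eef_pos: [470.0, 178.6, 50.8]
ee_rot: [-0.0, 0.789, 0.614, -0.0]
force: [0.3, -0.1, -0.6]
grip_width: 0.8
grip_force: 0.0
```

Run:
```python
from h import *
s,R=rep()
im=optics.capture("scene"); t=optics.capture("top")
a=cv2.resize(t[175:245,250:320],(400,400),interpolation=2); b=cv2.resize(im[190:260,270:340],(400,400),interpolation=2)
cv2.imwrite("pics/v11.png",np.hstack([a,b]))
```

```text
t 36.1 tcp [470.  178.6  50.8] tray [142.1  26.8  50.8] F [ 0.3 -0.1 -0.6] w 0.8 gf 0.0
[[0.245, 0.97, -0.001], [0.97, -0.245, -0.0], [-0.0, -0.001, -1.0]] yaw_y -14.18 pitch -0.1
```

View pics/v11.png

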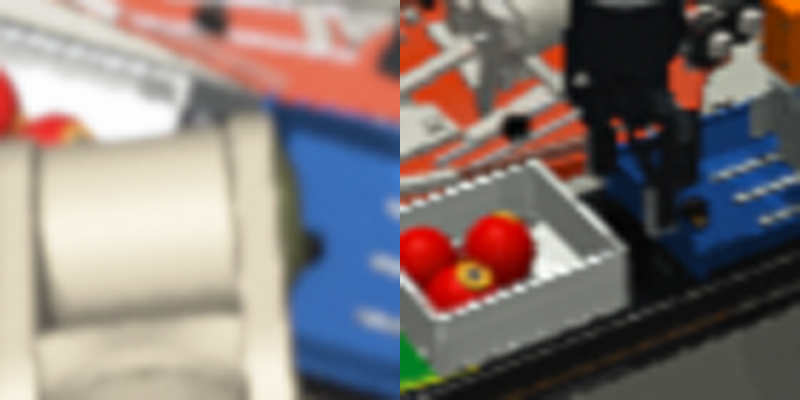

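Call:
servo_tool:
  deltas:
    - [[0, 0, 0.015], [0, 0, 0], 0.8]
    - [[0, 0, 0.015], [0, 0, 0], 0.8]
    - [[0, 0, 0.015], [0, 0, 0], 0.8]

```text
time_s: 36.55
eef_pos: [470.3, 178.7, 42.3]
ee_rot: [0.0, 0.789, 0.614, 0.0]
force: [-0.4, -0.0, 0.2]
grip_width: 0.798
grip_force: 0.0
```

Call:
servo_tool:
  deltas:
    - [[0, 0, 0.015], [0, 0, 0], 0.8]
    - [[0, 0, 0.015], [0, 0, 0], 0.8]
    - [[0, 0, 0.015], [0, 0, 0], 0.8]

```text
time_s: 36.85
eef_pos: [470.2, 178.6, 33.0]
ee_rot: [-0.0, 0.789, 0.614, -0.0]
force: [0.2, -0.5, 0.8]
grip_width: 0.802
grip_force: 0.0
```

Call:
servo_tool:
  deltas:
    - [[0, 0, 0.03], [0, 0, 0], 0.8]
    - [[0, 0, 0.03], [0, 0, 0], 0.8]
    - [[0, 0, 0.03], [0, 0, 0], 0.8]
    - [[0, 0, 0.025], [0, 0, 0], 0.8]
    - [[0, 0, 0], [0, 0, 0], 0.8]

```text
time_s: 37.35
eef_pos: [469.8, 178.6, 9.5]
ee_rot: [-0.0, 0.789, 0.614, -0.001]
force: [-0.2, 0.3, 0.3]
grip_width: 0.8
grip_force: 0.0
```

Call:
servo_tool:
  deltas:
    - [[0, 0, 0], [0, 0, 0], 0.5]
    - [[0, 0, 0], [0, 0, 0], 0.3]
    - [[0, 0, 0], [0, 0, 0], 0.3]
    - [[0, 0, 0], [0, 0, 0], 0.3]
    - [[0, 0, 0], [0, 0, 0], 0.3]
  squeeze: 50

```text
time_s: 37.85
eef_pos: [470.5, 178.7, 10.7]
ee_rot: [0.0, 0.789, 0.614, 0.0]
force: [-0.2, -0.2, 6.3]
grip_width: 0.413
grip_force: 50.8
```

```bash
python3 -c "
from h import *
rep(); im=optics.capture('scene'); print([ (b[0].tolist(),int(b[1])) for b in blobs(redm(im),15) if 240<b[0][0]<372 and 200<b[0][1]<260])"
```

```text
t 37.9 tcp [470.5 178.7  10.7] tray [142.4  26.3  10.7] F [-0.2 -0.2  6.3] w 0.413 gf 50.8
[[0.246, 0.969, 0.001], [0.969, -0.246, 0.0], [0.0, 0.001, -1.0]] yaw_y -14.25 pitch 0.0
[([280.5, 234.7], 218)]
```

Call:
servo_tool:
  deltas:
    - [[0.03, -0.004, 0], [0, 0, 0.0089], 0.3]
    - [[0.049, -0.007, 0], [0, 0, 0.0089], 0.3]
    - [[0.049, -0.007, 0], [0, 0, 0.0089], 0.3]
    - [[0.049, -0.007, 0], [0, 0, 0.0089], 0.3]
    - [[0.049, -0.007, 0], [0, 0, 0.0089], 0.3]
    - [[0.049, -0.007, 0], [0, 0, 0.0089], 0.3]
    - [[0.049, -0.007, 0], [0, 0, 0.0089], 0.3]

```text
time_s: 38.6
eef_pos: [480.2, 242.8, 10.7]
ee_rot: [0.001, 0.819, 0.574, -0.001]
force: [-3.1, -8.0, 8.9]
grip_width: 0.417
grip_force: 51.3
```

Call:
servo_tool:
  deltas:
    - [[0.049, -0.007, 0], [0, 0, 0.0089], 0.3]
    - [[0.049, -0.007, 0], [0, 0, 0.0089], 0.3]
    - [[0.049, -0.007, 0], [0, 0, 0.0089], 0.3]
    - [[0.049, -0.007, 0], [0, 0, 0.0089], 0.3]
    - [[0.049, -0.007, 0], [0, 0, 0.0089], 0.3]
    - [[0.02, -0.004, 0], [0, 0, 0], 0.3]
    - [[0, 0, 0], [0, 0, 0], 0.3]

```text
time_s: 39.3
eef_pos: [492.7, 295.6, 10.7]
ee_rot: [0.0, 0.838, 0.546, 0.0]
force: [-0.0, -0.1, 6.1]
grip_width: 0.413
grip_force: 51.0
```

Run:
```python
from h import *
s,R=rep(); print(to([493.4,295.7,s['eef_pos'][2]],R,s['eef_pos']))
im=optics.capture("scene"); t=optics.capture("top"); cv2.imwrite("pics/t12.png",t);cv2.imwrite("pics/s12.png",im)
a=cv2.resize(t[150:225,185:265],(426,400),interpolation=2); b=cv2.resize(im[205:285,220:295],(374,400),interpolation=2)
cv2.imwrite("pics/v12.png",np.hstack([a,b]))
```

```text
t 39.3 tcp [492.7 295.6  10.7] tray [261.1  35.1  10.7] F [-0.  -0.1  6.1] w 0.413 gf 51.0
[[0.405, 0.914, 0.001], [0.914, -0.405, -0.0], [0.0, 0.001, -1.0]] yaw_y -23.88 pitch 0.0
[0.0017 0.0029 0.    ]
```

View pics/v12.png

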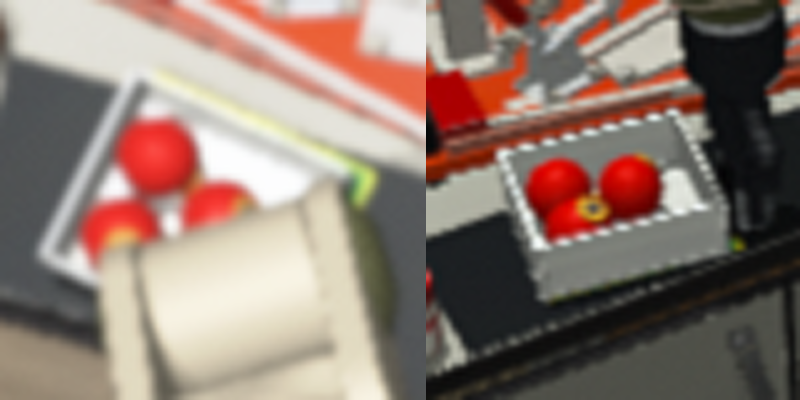

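Run:
```python
from h import *
k=426/80
g=lambda p:[185+p[0]/k,150+p[1]/k]
C=np.array([555,360.7]); ex=np.array([.405,.914]); ey=np.array([-.914,.405])
fr=lambda P:np.c_[(P[:,:2]-C)@ex,(P[:,:2]-C)@ey].round(1)
print("rim FL,NL",fr(cast("top",[g((130,72)),g((42,255))],48)))
print("mat FR corner",fr(cast("top",[g((375,175)),g((362,205))],0)))
t=cv2.imread("pics/t12.png"); H,S,V=hsv(t)
m=(H>20)&(H<85)&(S>70)&REG; m[:,270:]=0
b=max(blobs(m,5),key=lambda b:b[1]); print(b)
n,l=cv2.connectedComponents(m.astype(np.uint8)); i=l[tuple(np.argwhere(m)[len(np.argwhere(m))//2])]
ys,xs=np.nonzero(m); F=fr(cast("top",np.c_[xs,ys],0)); print("mat px x",np.percentile(F[:,0],[0,2,98,100]),"y",np.percentile(F[:,1],[0,2,10,50,90,100]),len(F))
# rim: bright unsaturated pixels
w=(S<40)&(V>190)&REG; w[:,255:]=0; w[:155]=0
d=cv2.imread("pics/s12.png"); H,S,V=hsv(d); m=(H>20)&(H<85)&(S>90)&(V>40); m[:,:225]=0;m[:,310:]=0;m[:240]=0;m[285:]=0
ys,xs=np.nonzero(m); print("scene mat px",fr(cast("scene",np.c_[xs,ys],0)).tolist())
```

```text
rim FL,NL [[ 70.2 -56.4]
 [ 69.   60.1]]
mat FR corner [[-76.  -65.4]
 [-76.8 -46. ]]
(array([253.5, 191.9]), np.int32(87), array([249, 179,   9,  29], dtype=int32))
mat px x [-113.8   -111.364  -55.408  -45.2  ] y [-69.    -68.234 -66.06  -36.75   -8.21    1.4  ] 88
scene mat px [[13.7, -18.2], [-71.1, 43.2], [-74.5, 44.6], [-69.4, 48.7], [-72.7, 50.1], [-76.1, 51.5], [-67.6, 54.1], [-70.9, 55.5], [-74.3, 56.9], [-69.2, 60.9], [27.7, 61.7], [42.2, 61.4], [56.6, 61.1], [67.6, 62.2]]
```

Call:
servo_tool:
  deltas:
    - [[-0.004, 0.006, 0], [0, 0, 0], 0.3]
    - [[-0.003, 0.006, 0], [0, 0, 0], 0.3]
    - [[0, 0, 0], [0, 0, 0], 0.5]
    - [[0, 0, 0], [0, 0, 0], 0.8]
    - [[0, 0, 0], [0, 0, 0], 0.8]
    - [[0, 0, 0], [0, 0, 0], 0.8]
    - [[0, 0, 0], [0, 0, 0], 0.8]

```text
time_s: 40.1
eef_pos: [494.0, 293.1, 10.2]
ee_rot: [-0.0, 0.838, 0.546, -0.0]
force: [0.1, 0.0, -0.5]
grip_width: 0.801
grip_force: 0.0
```

Call:
servo_tool:
  deltas:
    - [[0, 0, -0.05], [0, 0, 0], 0.8]
    - [[0, 0, -0.1], [0, 0, 0], 0.8]
    - [[0, 0, -0.15], [0, 0, 0], 0.8]
    - [[0, 0, -0.2], [0, 0, 0], 0.8]
    - [[-0.1, 0, -0.2], [0, 0, 0], 0.8]
    - [[-0.2, 0, -0.2], [0, 0, 0], 0.8]
    - [[-0.2, 0, -0.1], [0, 0, 0], 0.8]
    - [[-0.2, 0, 0], [0, 0, 0], 0.8]

```text
time_s: 40.9
eef_pos: [439.6, 168.5, 209.1]
ee_rot: [0.001, 0.838, 0.546, 0.003]
force: [0.6, -0.2, -0.8]
grip_width: 0.799
grip_force: 0.0
```

Run:
```python
from h import *
s,R=rep()
im=optics.capture("scene"); t=optics.capture("top"); cv2.imwrite("pics/t13.png",t);cv2.imwrite("pics/s13.png",im)
a=cv2.resize(t[150:230,185:265],(430,430),interpolation=2); b=cv2.resize(im[175:275,225:365],(602,430),interpolation=2)[:,:]
cv2.imwrite("pics/v13.png",cv2.resize(np.hstack([a,b]),(800,333)))
H,S,V=hsv(im);mo=(H>5)&(H<22)&(S>170); print([(b[0].tolist(),int(b[1])) for b in blobs(mo,20) if 325<b[0][0]<350 and 165<b[0][1]<240])
```

```text
t 40.9 tcp [439.6 168.5 209.1] tray [124.5  53.5 209.1] F [ 0.6 -0.2 -0.8] w 0.799 gf 0.0
[[0.404, 0.915, 0.006], [0.915, -0.404, 0.001], [0.003, 0.006, -1.0]] yaw_y -23.82 pitch 0.3
[([337.6, 194.4], 143)]
```

View pics/v13.png

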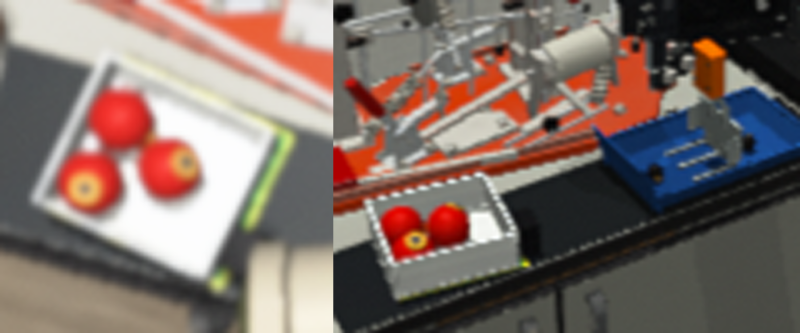

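Run:
```python
from h import *
k=4.165; g=lambda p:[185+p[0]/k,150+p[1]/k]
C=np.array([555,360.7]); ex=np.array([.405,.914]); ey=np.array([-.914,.405])
fr=lambda P:np.c_[(P[:,:2]-C)@ex,(P[:,:2]-C)@ey].round(1)
p=cast("top",[g(q) for q in((108,52),(280,128),(212,282),(35,203))],48); print(fr(p).tolist(),fr(p).mean(0),cv2.minAreaRect(p[:,:2].astype(np.float32))[2])
print(fr(cast("top",[g(q) for q in((297,130),(222,290))],0)))
t=cv2.imread("pics/t13.png"); H,S,V=hsv(t); m=(H>20)&(H<85)&(S>70)&REG; m[:,260:]=0
ys,xs=np.nonzero(m); F=fr(cast("top",np.c_[xs,ys],0)); F=F[(F[:,0]<-40)]; print(np.percentile(F,[2,50,98],axis=0))
```

```text
[[67.4, -61.3], [-71.8, -64.5], [-76.2, 58.7], [66.4, 61.8]] [-3.55  -1.325] 67.3180923461914
[[-76.3 -71.4]
 [-77.9  62.3]]
[[-77.064 -67.628]
 [-71.4   -19.2  ]
 [-62.768  61.668]]
```

```bash
python3 -c "
from rig import ctrl
print(ctrl.finish_job())"
```

```text
the job is handed in; nothing more can be done
None
```

I handed the job in at about 41 s: all three big red knobs are in the dish, the dish sits about 2–3 mm from the mat's centre by camera and turned about 1°, both small knobs are still in the tray, and the scoop stands upright in it; no verdict was returned.

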